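# Bar the card press and gauge its gap with a tapered blade

### The arm

A 6-joint arm with a two-finger parallel gripper is mounted at the origin on the work surface. World frame = base frame: x ahead of the robot, y to its left, z up, the work surface at z = 0. Lengths are in m, angles in rad, forces in N, time in s.
With the tool pointing down it reaches from about 0.25 to 0.725 m from the base axis. Payload 4 kg.
Tool frame: the origin (TCP) lies midway between the tips of the shut fingers; the grasp point (between the pads) lies 19 mm behind it; z points along the fingers, y is the direction in which the jaws open and shut (so a half turn about z gives the same grasp; the last joint's range is limited). The gripper opens to 85 mm and grips with 20 to 120 N. Pads are 22 mm wide; open, the fingers measure 114 mm over their backs; the gripper's body (76 mm by 85 mm) begins 54 mm behind the grasp point. The pads swing forward as they close: fully open they stand 13 mm farther back than shut.
Start: joints at [-1.22, 0.241, 0.005, 1.335, 0, 1.571], TCP at [0.172, -0.47, 0.231] pointing down, gripper open.
Joint ranges: [-2.72, 2.72], [-1.05, 1.87], [-1.09, 1.28], [-1.99, 2.15], [-1.42, 1.44], [-3.14, 3.14]. Speed limits (rad/s): [2.79, 2.79, 3.14, 3.14, 3.14, 3.14].

### API

Orientations are given as a unit quaternion [x, y, z, w].
In Python, from workcell import monitor, cams, order gives the robot as it stands.
- The arm moves only by the tool send_rows, never from a script. Its argument "moves" is a list of rows, each a list of 4 numbers: the shift along the tool's x, y, z as a fraction of full scale, then the turn about the tool's z as a fraction of full scale. A call has 1 to 20 rows; each row shifts and turns the commanded pose from where the row before left it, along the tool's axes as they then stand; what a row does not reach is not made up. Full scale, the value 1, is 100 cm for a shift and 0.1 rad for a turn. A row lasts 1/10 s, in which the tool goes at most 50 mm and 8.59 degrees, less where a joint would pass 70% of its speed; a pose out of reach is approached as far as the arm can. A call with a number of a shift or a turn outside -1 to 1 is refused whole. A call with a gripper value outside its range is refused whole. "claw" is the gripper's target within -1 to 1 (fully open at 1, half-way at 0, shut at -1), set as the call begins (left out, the last holds). The fingers move at their own pace and stop on an object; the grip force is fixed at half the most. Time passes only in rows, so rows that do not move let the fingers close. It gives the time, the measured TCP pose, the force and the opening at its end, in the units of the state.
- monitor.get_obs(): the state, without advancing time (a new reading comes with each control period).
- cams.camera(name): name is "side" or "top"; returns (picture, depth): 400x640x3 uint8, blue, green, red; 400x640 float32, m along the optical axis (not along the pixel's ray), 0 where there is no reading.
- cams.camera_info(name): a dict with "intrinsics" (3x3 intrinsics, pixels), "distortion" ([k1, k2, p1, p2, k3] as OpenCV has them; the pictures are not rectified), "T" (4x4, takes a point from camera to world coordinates). Camera axes: x right, y up, looking along -z (the intrinsics and any distortion apply to the point x, -y, -z); pixel columns grow to the right and rows downward; lengths in m; the calibration is good to about 2 mm. A picture is of the moment at which its call begins. camera_info takes no time and is no camera call.
- order.job_done(): hands the job in, once; it reports no verdict.
The state is a dict: "clock": time; "joint_pos": joint angles; "joint_vel": joint speeds; "tau": joint torques, N m; "eef_pos": TCP position; "tool_rot": TCP orientation; "ft_force": force on the tool from outside, world axes, zero at the start; "ft_torque": the same for the moment, N m; "grip_width": finger opening in m.
Only numpy, scipy, OpenCV 4.12 (cv2) and the standard library are available. Lean on these libraries where they do the work, as an engineer would, in place of code of your own. Each camera call takes 0.05 s, during which the arm holds its last target.

### The job

Get the little wooden card press ready and gauge its gap: lay the retaining bar across the two notched posts, down in both notches and about centred, and let go of it. Then draw the tapered steel blade out of its wooden stand, slide it point down between the two upright boards until the loose board is backed up against the bar and the blade drags snugly on both boards, without forcing it, and hold it there upright: finish with the blade still in the gripper. Leave the jar, the tape ring and the hole punch where they are.

Things in the scene. Friction and masses are not known exactly. Their poses are not given: they have to be found in the camera images.
- press: Wooden card press, fixed to the table. Base plate 120 (x) x 236 (y) x 15 mm; two upright plywood boards stand on it, each 14 mm thick (x), 150 mm wide (y), tops at z 90 mm, with the gap between them open above. Origin on the table under the gap: x across the gap, from the fixed board towards the loose board and the posts; y along the gap; z up. The blade may go in anywhere along the middle 110 mm of the gap.
- fixed_board: The board that does not move. Origin at table height, mid-thickness, mid-width, axes as the press. The face towards the gap is at its x +7 mm; its body runs from z 15 to 90 mm; the top edges are bevelled 3 mm wide over the top 6 mm (z 84 to 90) as a lead-in.
- loose_board: The opposite board, same shape (face towards the gap at its x -7 mm, back face at +7 mm). It slides away along press +x against only about 1 N of friction, up to 30 mm from shut (gap 6 mm); it starts with a gap of 6 to 7 mm. Nothing but the retaining bar stops it from being pushed away; backed against the bar in its notches the gap is 8 to 10.5 mm, different each time.
- bracket: Steel bracket with two notched posts, 22 mm thick (y), at y +95 and -95 mm, beside the ends of the loose board and reaching behind it. Origin on the table, axes as the press; it is set 0 to 2.5 mm farther along press +x than the press origin.
- seat (a point): Point between the two posts, at the middle of the notches (x, y) and at the height of their floors, 75 mm above the table. Notches run along y, are 33 mm wide in x, side walls 10 mm high and then flared outwards 4 mm over the next 6 mm. When the loose board is backed up, the bar lies against the far (+x) walls: 1.5 mm beyond the middle.
- bar_grip (a point): Centre of the grip block of the retaining bar. Aluminium bar, flat, 220 mm long (y) x 30 mm wide (x) x 14 mm thick; the grip block stands up in its middle: 16 (x) x 30 (y) x 44 mm tall. This point is 36 mm above the bar's underside, and 22 mm below the top of the block. Mass about 0.2 kg. Starts lying flat on the table, its y axis roughly along the world x axis. Either way round will do.
- bar_under (a point): Centre of the underside of the bar, same axes. Seated, this point lies at the seat point.
- bar: The whole retaining bar; origin at the centre of its underside.
- blade_grip (a point): Centre of the wooden handle of the tapered blade: handle 24 (x) x 36 (y) x 50 mm tall; this point is 95 mm above the blade's tip and 25 mm above the shoulder under the handle. Starts upright in the stand, the handle's shoulder resting on the stand's top, this point 103 mm above the table. Mass about 0.12 kg.
- blade_tip (a point): The tip of the blade, on its centre line. The steel blade is 24 mm wide (y) and 70 mm long; its thickness (x) grows evenly from 3 mm at the tip to 13 mm at the shoulder, so it is snug about 35 to 53 mm below the foot of the boards' bevels. z points up to the handle.
- blade: The whole blade with handle; origin at the tip. Snug on both boards it takes about 4 to 15 N to push it farther down, and their sideways pushes on it balance; a one-sided push means that it is off centre. It then stays wedged.
- stand: Wooden block 70 x 70 x 78 mm tall, fixed to the table, origin under its centre; an upright through slot 17 (x) x 29 (y) mm in the middle holds the blade.
- jar: Bystander: glass jar with cork, 64 mm across, 85 mm tall, on the table beyond the press; origin at its foot.
- tape: Bystander: white tape ring, 72 mm across, 18 mm tall, on the table beyond the press; origin at its underside.
- punch: Bystander: black hole punch, 50 x 75 x 34 mm tall, on the table between robot and press; origin at its underside.
Mind the look-alikes: they are no part of the job. What is meant by the blade is not white, and is the smaller of those in its own colour.

How it is judged:
On the way, in this order (a step that is already met when the one before it is completed fails the run):
1. the bar lies in both notches, let go (z of bar_under in the frame of seat between -0.004 and 0.003 m and x of bar_under in the frame of seat between -0.004 and 0.004 m and y of bar_under in the frame of seat between -0.018 and 0.018 m and angle between the y axis of bar_under and the y axis of seat, either way round below 0.06 rad and angle between bar_under's own z axis and vertical below 0.08 rad and contact force between the fingers and bar below 0.1 N and linear speed of bar below 0.02 m/s), for 0.2 s.
2. the blade, held by the gripper, is between the boards and drags on both, the loose board backed against the bar (y of blade_tip in the frame of press between -0.062 and 0.062 m and z of blade_tip in the frame of press between 0.017 and 0.065 m and angle between blade_tip's own z axis and vertical below 0.17 rad and contact force between blade and loose_board between 1 and 30 N and contact force between blade and fixed_board between 0.5 and 30 N and contact force between loose_board and bar above 0.5 N and contact force between the fingers and blade above 2 N and linear speed of blade below 0.01 m/s), for 0.2 s.
At the end, for the whole second after the job is handed in: Bar in both notches (4 mm across, 18 mm along), untouched. Gripped blade still, upright within 10 degrees, 25 mm or more into the gap and off the base, pressing 1-30 N on the loose board and 0.5-30 N on the fixed one; the loose board presses on the bar (all of step 2 and z of bar_under in the frame of seat between -0.004 and 0.003 m and x of bar_under in the frame of seat between -0.004 and 0.004 m and y of bar_under in the frame of seat between -0.018 and 0.018 m and angle between the y axis of bar_under and the y axis of seat, either way round below 0.06 rad and angle between bar_under's own z axis and vertical below 0.08 rad and contact force between the fingers and bar below 0.1 N); the arm keeps its last pose, push and grip.
It fails at once if the blade is forced between the boards (over 60 N) (contact force between blade and loose_board above 60 N or contact force between blade and fixed_board above 60 N).
It fails at once if a bystander is moved by more than 30 mm (distance of any of jar, tape, punch from where it was at the start of the episode above 0.03 m).
It also fails if it takes over 72 s, if anything falls off the work surface, if the arm or the gripper's body presses on something with over 40 N, if the wrist force passes 120 N, or if a joint passes its speed limit or range.

## Working session

There is one attempt and no reset: what is moved stays moved. The work goes in short steps, Python scripts to look and compute and a tool call to move; the robot and the scene stay as the last step left them, time stands still between calls to the robot, and variables do not carry over. Pictures are saved under pics/ and viewed, and the job is handed in when it is done.

Besides the shell and the picture viewer there is one more tool, called after "Call:" as name(argument=value, ...) on one line, values as JSON. send_rows: Moves the arm, as the interface text tells. Its arguments: {"type":"object","properties":{"moves":{"type":"array","items":{"type":"array","items":{"type":"number","minimum":-1,"maximum":1}}},"claw":{"type":"number"}},"required":["moves"]}

```bash
ls; mkdir -p pics; cat > h.py <<'E'
import numpy as np,cv2
from workcell import monitor,cams,order
def ray(name,uv):
    i=cams.camera_info(name);K=np.array(i["intrinsics"]);d=np.array(i["distortion"]);T=np.array(i["T"])
    p=cv2.undistortPoints(np.array(uv,float).reshape(-1,1,2),K,d).reshape(-1,2)
    r=np.c_[p[:,0],-p[:,1],-np.ones(len(p))]
    return T[:3,3],r@T[:3,:3].T
def onz(name,uv,z):
    o,r=ray(name,uv); return o+r*((z-o[2])/r[:,2])[:,None]
def dep(name,uv,D):
    o,r=ray(name,uv); return np.array([o+q*D[int(round(v)),int(round(u))] for q,(u,v) in zip(r,np.array(uv,float))])
def proj(name,P):
    i=cams.camera_info(name);K=np.array(i["intrinsics"]);d=np.array(i["distortion"]);T=np.array(i["T"])
    q=(np.array(P,float).reshape(-1,3)-T[:3,3])@T[:3,:3]
    q=q*[1,-1,-1]
    return cv2.projectPoints(q.reshape(-1,1,3),np.zeros(3),np.zeros(3),K,d)[0].reshape(-1,2)
def cloud(name,D):
    h,w=D.shape; uu,vv=np.meshgrid(np.arange(w),np.arange(h))
    o,r=ray(name,np.c_[uu.ravel(),vv.ravel()]); return (o+r*D.ravel()[:,None]).reshape(h,w,3)
E
python3 - <<'E'
from h import *
for n in("top","side"):
    p,d=cams.camera(n); cv2.imwrite(f"pics/{n}0.png",p); np.save(f"{n}0.npy",d)
    i=cams.camera_info(n); print(n,np.round(i["T"],3).tolist(),np.round(i["intrinsics"],1).tolist(),i["distortion"])
o=monitor.get_obs(); print({k:np.round(v,3).tolist() for k,v in o.items()})
E
```

```text
pics
top [[-0.018, 0.992, -0.122, 0.426], [-1.0, -0.018, 0.002, -0.002], [0.0, 0.122, 0.992, 1.222], [0.0, 0.0, 0.0, 1.0]] [[485.7, 0.0, 318.6], [0.0, 485.7, 197.8], [0.0, 0.0, 1.0]] [-0.09113521  0.          0.          0.          0.        ]
side [[0.979, 0.115, -0.166, 0.434], [-0.202, 0.518, -0.831, -0.65], [-0.01, 0.848, 0.53, 0.508], [0.0, 0.0, 0.0, 1.0]] [[413.9, 0.0, 320.6], [0.0, 413.9, 210.3], [0.0, 0.0, 1.0]] [-0.02616601  0.          0.          0.          0.        ]
{'clock': 0.1, 'joint_pos': [-1.22, 0.241, 0.004, 1.335, -0.0, 1.571], 'joint_vel': [-0.001, -0.001, 0.005, -0.001, -0.001, 0.001], 'tau': [-0.0, -37.314, 25.301, 0.011, 0.0, 0.0], 'eef_pos': [0.172, -0.469, 0.23], 'tool_rot': [0.985, 0.174, -0.0, -0.001], 'ft_force': [0.07, -0.358, 0.548], 'ft_torque': [-0.036, -0.008, -0.042], 'grip_width': 0.086}
```

View pics/top0.png

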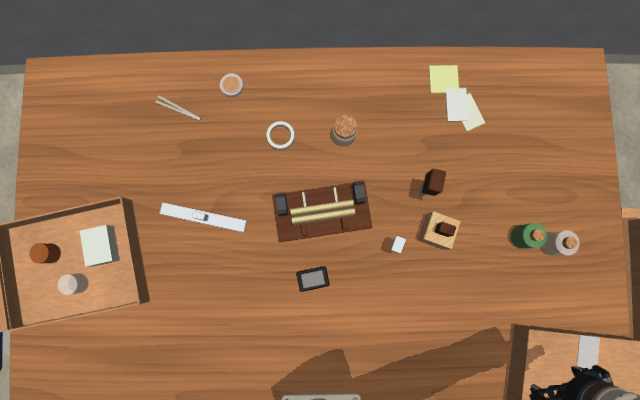

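View pics/side0.png

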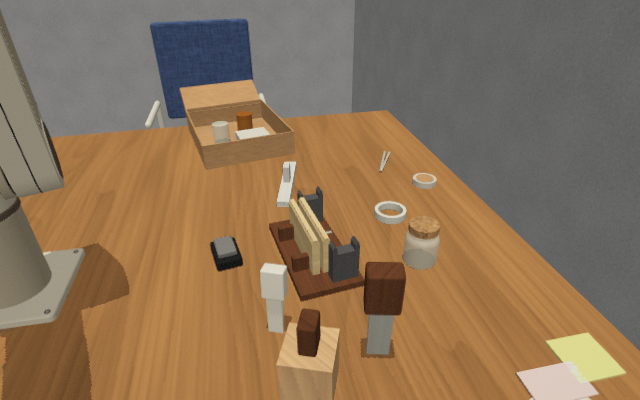

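Candidates for the blade: the dark handle in the stand (top 446,229 / side 308,333), a larger dark one standing free (top 434,182 / side 383,290), and a white one (top 399,244 / side 273,298). By the description it should be the one in the stand. I'll check that in close crops.

```bash
python3 - <<'E'
from h import *
t=cv2.imread("pics/top0.png"); s=cv2.imread("pics/side0.png")
a=cv2.resize(t[160:260,255:475],(0,0),fx=3.6,fy=3.6,interpolation=cv2.INTER_CUBIC)
cv2.imwrite("pics/top0c.png",a)
cv2.imwrite("pics/side0c.png",cv2.resize(s[150:400,200:430],(0,0),fx=2.4,fy=2.4,interpolation=cv2.INTER_CUBIC))
D=np.load("top0.npy");C=cloud("top",D);np.save("topC0.npy",C)
S=cloud("side",np.load("side0.npy"));np.save("sideC0.npy",S)
for n,u,v in(("table",150,150),("stand",430,215),("handle",446,229),("handle2",435,180),("barblk",200,216),("barflat",225,222),("press",300,230),("boardfix",320,218),("boardloose",325,207),("postL",281,200),("postR",360,190),("white",399,243)):
    print(n,np.round(C[v,u],3))
for n,u,v in(("standhandle",308,333),("big",383,290),("white",273,275),("table",150,250)): print(n,np.round(S[v,u],3))
E
```

```text
table [ 0.711  0.432 -0.001]
stand [ 0.523 -0.273  0.059]
handle [ 0.485 -0.293  0.125]
handle2 [ 0.592 -0.262  0.167]
barblk [0.531 0.284 0.056]
barflat [0.519 0.231 0.01 ]
press [0.496 0.043 0.015]
boardfix [ 0.519 -0.007  0.087]
boardloose [ 0.545 -0.019  0.086]
postL [0.565 0.085 0.071]
postR [ 0.584 -0.103  0.078]
white [ 0.456 -0.186  0.116]
standhandle [ 0.484 -0.312  0.121]
big [ 0.587 -0.283  0.144]
white [ 0.455 -0.189  0.114]
table [ 0.224  0.073 -0.   ]
```

View pics/top0c.png

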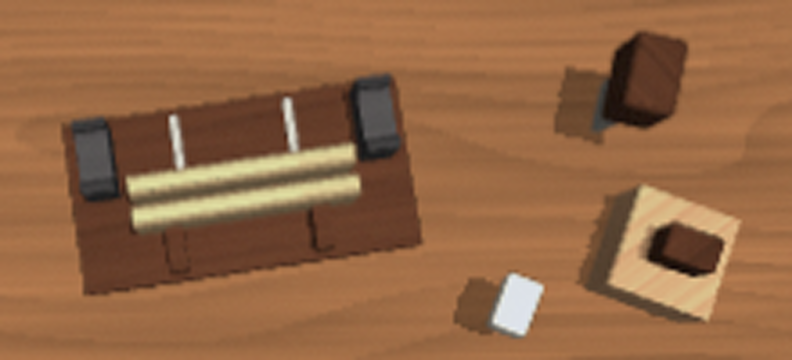

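View pics/side0c.png

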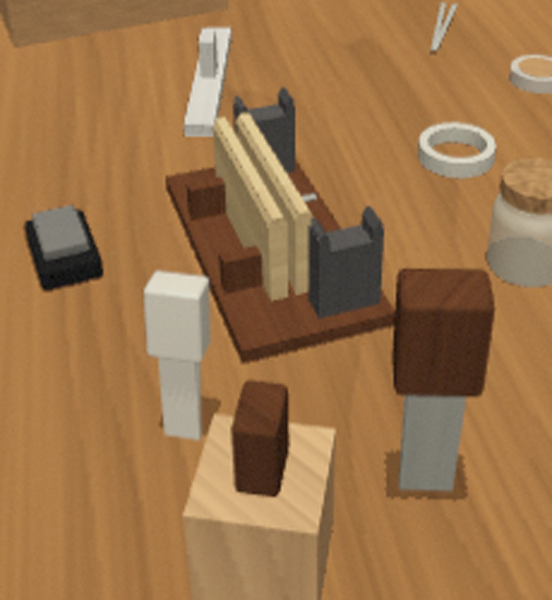

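The crops confirm it: the blade is the small dark handle in the light stand. The bigger dark one stands free and the white one is a look-alike. Next I'll measure the bar, press, posts and handle.

```bash
python3 - <<'E'
from h import *
t=cv2.imread("pics/top0.png"); C=np.load("topC0.npy"); S=np.load("sideC0.npy"); s=cv2.imread("pics/side0.png")
def rect(m,z,n,name="top"):
    m=m.astype(np.uint8); k,l,st,_=cv2.connectedComponentsWithStats(m,connectivity=4)
    j=1+st[1:,4].argmax(); c=cv2.findContours((l==j).astype(np.uint8),0,1)[0][0].reshape(-1,2)
    P=onz(name,c,z)[:,:2]*1000
    r=cv2.minAreaRect(P.astype(np.float32)); b=cv2.boxPoints(r)
    print(n,"area",st[j,4],"c",np.round(r[0],1),"size",np.round(r[1],1),"ang",round(r[2],2)); return r
hsv=cv2.cvtColor(t,cv2.COLOR_BGR2HSV)
uu,vv=np.meshgrid(np.arange(640),np.arange(400))
def roi(a,b,c,d): return (uu>=a)&(uu<b)&(vv>=c)&(vv<d)
wh=(hsv[...,1]<60)&(hsv[...,2]>130)
R=roi(150,255,195,240)
rect(R&wh,0.014,"bar")
rect(R&wh&(C[...,2]>0.035),0.058,"block")
pts=C[R&wh&(C[...,2]>0.045)];print("blk cloud",pts.mean(0).round(4),pts.min(0).round(3),pts.max(0).round(3))
pts=S[(S[...,2]>0.04)&(S[...,2]<.07)&(S[...,0]>.48)&(S[...,0]<.58)&(S[...,1]>.24)&(S[...,1]<.34)];print("blk side",len(pts),pts.min(0).round(3),pts.max(0).round(3))
# handle
R=roi(410,475,205,255)
rect(R&(hsv[...,2]<110)&(C[...,2]>0.1),0.128,"handle")
rect(R&(C[...,2]>0.055),0.078,"stand+")
pts=C[R&(C[...,2]>0.115)];print("h top cloud",len(pts),np.median(pts,0).round(4))
# press base
R=roi(265,380,175,250)
ye=(hsv[...,0]>18)&(hsv[...,0]<35)&(hsv[...,2]>120)&(hsv[...,1]>50)
rect(R&ye,0.087,"boards")
rect(R&(hsv[...,2]<95)|R&ye,0.015,"base")
dk=(hsv[...,1]<90)&(hsv[...,2]<90)
rect(roi(265,292,185,225)&dk,0.083,"postL"); rect(roi(350,375,175,210)&dk,0.083,"postR")
print(hsv[200,281],hsv[190,360])
E
```

```text
bar area 1055 c [532.7 287.7] size [221.1  31.1] ang 76.93
block area 87 c [533. 286.] size [32.8 16.4] ang 75.24
blk cloud [0.53   0.2781 0.0957] [ 0.426 -0.002  0.049] [0.544 0.303 1.222]
blk side 77 [0.524 0.272 0.04 ] [0.544 0.304 0.059]
handle area 194 c [ 485.2 -290.6] size [41.7 25.8] ang 68.85
stand+ area 927 c [ 485.7 -293.6] size [72.8 72.9] ang 69.09
h top cloud 193 [ 0.4852 -0.2929  0.1262]
boards area 315 c [524.5 -14.4] size [ 13.7 148.1] ang 7.6
base area 919 c [571.9  -7.7] size [ 62.2 229.8] ang 7.57
postL area 226 c [554.   84.3] size [53.2 24.4] ang 7.64
postR area 240 c [578.7 -99.3] size [53.3 26.9] ang 7.14
[10  9 87] [10  9 88]
```

```bash
python3 - <<'E'
from h import *
t=cv2.imread("pics/top0.png"); C=np.load("topC0.npy"); S=np.load("sideC0.npy"); s=cv2.imread("pics/side0.png")
a=np.radians(7.57);R=np.array([[np.cos(a),np.sin(a),0],[-np.sin(a),np.cos(a),0],[0,0,1]])
for n,c,im in(("top",C,t),("side",S,s)):
    P=((c-[.53,-.012,0])@R.T*1000).reshape(-1,3); hs=cv2.cvtColor(im,cv2.COLOR_BGR2HSV).reshape(-1,3).astype(int)
    dk=(hs[:,1]<90)&(hs[:,2]<100)
    for sg in(1,-1):
        for lo,hi in((86,96),(71,79),(18,60)):
            m=(P[:,2]>lo)&(P[:,2]<hi)&(abs(P[:,1]*sg-95)<20)&(abs(P[:,0]-35)<60)&(dk if lo>60 else dk)
            q=P[m]
            if len(q)==0: print(n,sg,lo,0);continue
            print(n,sg,lo,len(q),"x",q[:,0].min().round(1),q[:,0].max().round(1),"y",q[:,1].min().round(1),q[:,1].max().round(1),"z",np.median(q[:,2]).round(1), "xs",np.histogram(q[:,0],np.arange(0,80,5))[0])
    ye=(hs[:,0]>18)&(hs[:,0]<35)&(hs[:,2]>110)&(hs[:,1]>50)
    m=(P[:,2]>80)&(P[:,2]<96)&(abs(P[:,1])<60)&(abs(P[:,0])<40)
    q=P[m];print(n,"boards",np.histogram(q[:,0],np.arange(-24,32,2)))
    m=(P[:,2]>10)&(P[:,2]<20)&(abs(P[:,0])<90)&(abs(P[:,1])<140);q=P[m];print("base",q.min(0).round(1),q.max(0).round(1),np.median(q[:,2]))
E
```

```text
top 1 86 37 x 15.9 62.7 y 82.9 104.1 z 88.5 xs [ 0  0  0 14 10  0  0  0  0  0  0  6  7  0  0]
top 1 71 116 x 16.1 57.7 y 82.8 105.0 z 73.8 xs [ 0  0  0  2  1 14 18 18 21 14 18 10  0  0  0]
top 1 18 29 x 15.8 60.6 y 82.7 104.5 z 41.9 xs [ 0  0  0 17  1  2  1  1  2  1  2  1  1  0  0]
top -1 86 32 x 16.1 62.9 y -104.8 -85.3 z 88.7 xs [ 0  0  0 12  7  0  0  0  0  0  0  5  8  0  0]
top -1 71 121 x 15.9 57.5 y -107.0 -85.0 z 73.6 xs [ 0  0  0  4  3 19 17 18 16 17 16 11  0  0  0]
top -1 18 44 x 16.0 63.0 y -105.1 -84.9 z 39.9 xs [ 0  0  0 16  2  5  3  2  4  4  2  4  2  0  0]
top boards (array([ 0,  0,  0,  0,  0,  0, 25, 48, 40, 48, 41, 45, 36, 19,  0,  0, 15,
       51, 45, 44, 45, 40, 41, 21,  0,  0,  0]), array([-24, -22, -20, -18, -16, -14, -12, -10,  -8,  -6,  -4,  -2,   0,
         2,   4,   6,   8,  10,  12,  14,  16,  18,  20,  22,  24,  26,
        28,  30]))
base [ -47.2 -119.4   10. ] [ 73.1 116.7  19.9] 13.719773377664612
side 1 86 34 x 17.5 63.6 y 81.8 106.3 z 88.4 xs [ 0  0  0 12  3  0  0  0  0  0  0  6 13  0  0]
side 1 71 104 x 10.1 65.4 y 75.1 103.6 z 74.3 xs [ 0  0  1  2  0  0 13 16 15 16 14 19  7  1  0]
side 1 18 137 x 38.7 65.2 y 80.6 87.0 z 44.5 xs [ 0  0  0  0  0  0  0  2 12 18 29 34 40  2  0]
side -1 86 63 x 15.8 63.8 y -107.7 -85.2 z 88.6 xs [ 0  0  0 18 11  0  0  0  0  0  0 12 22  0  0]
side -1 71 210 x 16.3 64.9 y -108.3 -82.8 z 74.2 xs [ 0  0  0 23 12 13 23 29 21 27 26 28  8  0  0]
side -1 18 553 x 15.8 65.8 y -109.4 -87.9 z 39.2 xs [  0   0   0 108  47  45  56  46  50  52  46  49  50   4   0]
side boards (array([ 0,  0,  0,  0,  0,  0, 45, 70, 47, 36, 41, 37, 13,  2,  0,  0, 30,
       73, 58, 34, 40, 39, 17,  0,  0,  0,  0]), array([-24, -22, -20, -18, -16, -14, -12, -10,  -8,  -6,  -4,  -2,   0,
         2,   4,   6,   8,  10,  12,  14,  16,  18,  20,  22,  24,  26,
        28,  30]))
base [ -47.2 -120.6   10. ] [ 73.8 117.7  19.9] 14.28514417741611
```

```bash
python3 - <<'E'
from h import *
# zoom crops of posts for edge reading
t=cv2.imread("pics/top0.png"); s=cv2.imread("pics/side0.png")
A=cv2.resize(t[180:222,266:300],(0,0),fx=11,fy=11,interpolation=cv2.INTER_NEAREST)
B=cv2.resize(t[172:214,345:379],(0,0),fx=11,fy=11,interpolation=cv2.INTER_NEAREST)
cv2.imwrite("pics/posts.png",np.hstack([A,B]))
cv2.imwrite("pics/sidepress.png",cv2.resize(s[180:300,265:365],(0,0),fx=5,fy=5,interpolation=cv2.INTER_NEAREST))
E
```

```text
(no output)
```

Checked against the given sizes:
- **Bar:** measures 221x31 mm.
- **Block:** measures 33x16 mm.
- **Posts:** at about ±95 mm.
- **Board tops and base:** at the right heights.

The bar actually lies along world y, at yaw -13°, so I'll go by the images rather than the text. Moving over the bar now.

Call:
send_rows(moves=[[0.033,-0.033,0,0],[0.033,-0.033,0,0],[0.033,-0.033,0,0],[0.033,-0.033,0,0],[0.033,-0.033,0,0],[0.033,-0.033,0,0],[0.033,-0.033,0,0],[0.033,-0.033,0,0],[0.033,-0.033,0,0],[0.033,-0.033,0,0],[0.033,-0.033,0,0],[0.033,-0.033,0,0],[0.033,-0.033,0,0],[0.033,-0.033,0,0],[0.033,-0.033,0,0],[0.033,-0.033,0,0],[0.033,-0.033,0,0],[0.033,-0.026,0,0]], claw=1)

```text
clock: 1.9
eef_pos: [0.5414, 0.2508, 0.2315]
tool_rot: [0.978, 0.207, -0.004, -0.016]
ft_force: [-0.0, 0.1, 0.2]
grip_width: 0.0855
```

Call:
send_rows(moves=[[0,0,0,-0.99],[0,0,0,-0.99],[0,0,0,-0.99],[0,0,0,-0.99],[0,0,0,-0.99],[0,0,0,-0.99],[0,0,0,-0.99],[0,0,0,-0.99],[0,0,0,-0.99],[0,0,0,-1],[0,0,0,0],[0,0,0,0]])

```text
clock: 3.1
eef_pos: [0.5409, 0.2491, 0.2318]
tool_rot: [0.763, 0.646, 0.004, -0.016]
ft_force: [0.1, 0.8, 0.6]
grip_width: 0.0856
```

```bash
cat >> h.py <<'E'
from scipy.spatial.transform import Rotation as Ro
def st():
    o=monitor.get_obs();M=Ro.from_quat(o["tool_rot"]).as_matrix()
    print("t",round(float(o["clock"]),2),"p",np.round(np.array(o["eef_pos"])*1000,1),"phi",round(float(np.degrees(np.arctan2(M[1,0],M[0,0]))),2),"tilt",np.round(M[:2,2],4),"j",np.round(o["joint_pos"],2),"F",np.round(o["ft_force"],2),"M",np.round(o["ft_torque"],2),"w",round(float(o["grip_width"]),4)); return o,M
def go(x,y,z,phi):
    o,M=st(); d=np.array([x,y,z])-o["eef_pos"]; l=M.T@d
    p=np.degrees(np.arctan2(M[1,0],M[0,0])); tr=-np.radians((phi-p+180)%360-180)
    print("tool shift m",np.round(l,4),"turn rad",round(float(tr),4))
E
python3 -c "
from h import *
go(.5328,.2867,.024,76.93)"
```

```text
t 3.1 p [540.9 249.1 231.8] phi 80.47 tilt [-0.0146  0.0297] j [0.41 0.43 0.28 1.42 0.03 2.15] F [0.11 0.81 0.58] M [-0.    0.01 -0.07] w 0.0856
tool shift m [ 0.0301 -0.0102  0.2089] turn rad 0.0617
```

Call:
send_rows(moves=[[0.03,-0.01,0.04,0.3],[0,0,0.04,0.32],[0,0,0,0],[0,0,0,0]])

```text
clock: 3.5
eef_pos: [0.5346, 0.2818, 0.1539]
tool_rot: [0.782, 0.623, 0.003, -0.016]
ft_force: [0.2, 0.1, 0.4]
grip_width: 0.0855
```

```bash
python3 -c "
from h import *
go(.5328,.2867,.024,76.93)"
```

```text
t 3.5 p [534.6 281.8 153.9] phi 77.02 tilt [-0.0157  0.0289] j [0.47 0.49 0.16 1.25 0.03 2.27] F [0.2  0.06 0.45] M [-0.02 -0.05  0.  ] w 0.0855
tool shift m [ 1.2e-03 -1.0e-04  1.3e-01] turn rad 0.0015
```

Call:
send_rows(moves=[[0,0,0.03,0],[0,0,0.03,0],[0,0,0.03,0],[0,0,0.03,0],[0.001,0,0.01,0],[0,0,0,0]])

```text
clock: 4.1
eef_pos: [0.5342, 0.287, 0.0248]
tool_rot: [0.782, 0.623, 0.004, -0.016]
ft_force: [0.0, 0.6, 0.6]
grip_width: 0.0854
```

```bash
python3 - <<'E'
from h import *
o,M=st()
go(.5328,.2867,.024,76.93)
p,d=cams.camera("side");cv2.imwrite("pics/s1.png",p[80:280,200:400].repeat(3,0).repeat(3,1))
E
```

```text
t 4.1 p [534.2 287.   24.8] phi 77.0 tilt [-0.0136  0.0301] j [ 0.48  0.6  -0.01  0.96  0.03  2.27] F [0.05 0.63 0.58] M [-0.04 -0.05  0.03] w 0.0854
t 4.1 p [534.2 287.   24.8] phi 77.0 tilt [-0.0136  0.0301] j [ 0.48  0.6  -0.01  0.96  0.03  2.27] F [0.05 0.63 0.58] M [-0.04 -0.05  0.03] w 0.0854
tool shift m [-0.0006 -0.0013  0.0008] turn rad 0.0012
```

View pics/s1.png

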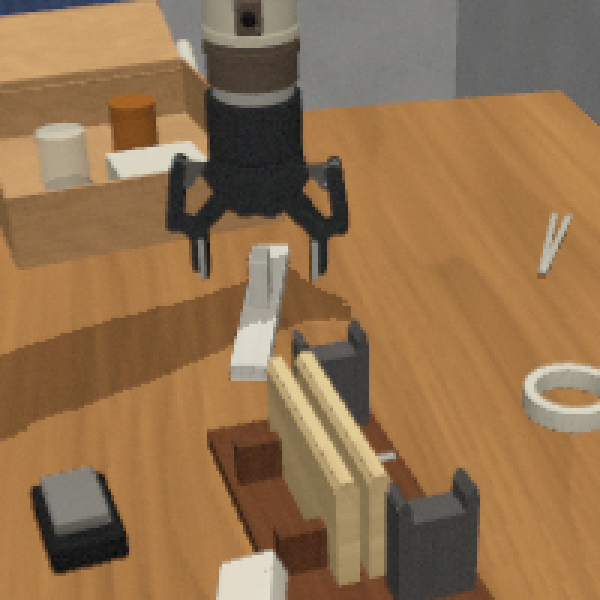

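The picture shows the jaws straddling the block (crop about 262,278), roughly midway between the pads (205 and 320). Closing.

Call:
send_rows(moves=[[0,0,0,0],[0,0,0,0],[0,0,0,0],[0,0,0,0],[0,0,0,0],[0,0,0,0],[0,0,0,0],[0,0,0,0],[0,0,0,0],[0,0,0,0]], claw=-1)

```text
clock: 5.15
eef_pos: [0.5342, 0.2873, 0.0249]
tool_rot: [0.782, 0.623, 0.005, -0.016]
ft_force: [-0.1, -1.4, 5.1]
grip_width: 0.0152
```

```bash
python3 -c "
from h import *
st()"
```

```text
t 5.15 p [534.2 287.3  24.9] phi 77.03 tilt [-0.0122  0.0306] j [ 0.48  0.6  -0.01  0.96  0.03  2.27] F [-0.15 -1.41  5.06] M [-0.16 -0.15  0.04] w 0.0152
```

Call:
send_rows(moves=[[0,0,-0.01,0],[0,0,-0.02,0],[0,0,-0.03,0],[0,0,-0.03,0],[0,0,-0.03,0],[0,0,-0.02,0],[0,0,-0.01,0],[0,0,0,0],[0,0,0,0]])

```text
clock: 6.05
eef_pos: [0.5348, 0.2822, 0.1727]
tool_rot: [0.782, 0.623, 0.003, -0.016]
ft_force: [0.1, 0.2, -2.9]
grip_width: 0.0149
```

```bash
python3 - <<'E'
from h import *
st()
p,d=cams.camera("side");cv2.imwrite("pics/s2.png",p[20:220,200:400].repeat(3,0).repeat(3,1))
S=cloud("side",d);
hs=cv2.cvtColor(p,cv2.COLOR_BGR2HSV)
m=(hs[...,1]<70)&(hs[...,2]>120)&(S[...,2]>.08)&(S[...,2]<.20)&(S[...,1]>.16)&(S[...,1]<.4)&(abs(S[...,0]-.53)<.07)
q=S[m];print(len(q),q.min(0),q.max(0))
for a in np.arange(.17,.40,.03):
    w=q[(q[:,1]>a)&(q[:,1]<a+.03)&(q[:,2]<.16)]
    if len(w): print(a.round(2),len(w),np.round(w.mean(0),4),w[:,2].max().round(4))
E
```

```text
t 6.05 p [534.8 282.2 172.7] phi 77.03 tilt [-0.016  0.029] j [0.47 0.48 0.2  1.29 0.03 2.27] F [ 0.06  0.19 -2.86] M [-0.05 -0.03 -0.05] w 0.0149
486 [0.4968119  0.17325981 0.14696028] [0.57405992 0.38851233 0.19987772]
0.17 79 [0.5128 0.1789 0.1548] 0.1599
0.2 7 [0.5336 0.2183 0.1548] 0.1598
0.23 6 [0.5378 0.2422 0.1554] 0.1599
0.26 5 [0.5439 0.2666 0.1545] 0.16
0.29 4 [0.5524 0.294  0.1528] 0.1567
0.32 3 [0.559  0.3223 0.1535] 0.1564
0.38 5 [0.5736 0.3862 0.1541] 0.1587
```

View pics/s2.png

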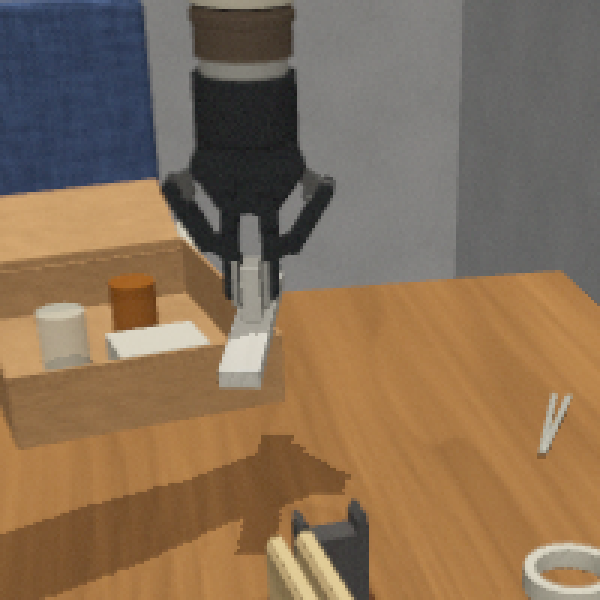

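Bar is held level, with its underside at about 148 mm. Now turning and carrying it to the seat, slowly.

Call:
send_rows(moves=[[0,0,0,-0.5],[0,0,0,-0.6],[0,0,0,-0.7],[0,0,0,-0.7],[0,0,0,-0.6],[0,0,0,-0.48]])

```text
clock: 6.7
eef_pos: [0.5346, 0.2821, 0.172]
tool_rot: [0.658, 0.753, 0.005, -0.016]
ft_force: [0.1, 0.3, -2.0]
grip_width: 0.015
```

Call:
send_rows(moves=[[-0.01,0,0,0],[-0.02,0,0,0],[-0.02,0,0,0],[-0.02,0,0,0],[-0.02,0,0,0],[-0.02,0,0,0],[-0.02,0,0,0],[-0.02,0,0,0],[-0.02,0,0,0],[-0.02,0,0,0],[-0.02,0,0,0],[-0.02,0,0,0],[-0.02,0,0,0],[-0.02,0,0,0],[-0.015,0,0,0],[-0.01,0,0,0],[0,0,0,0],[0,0,0,0]])

```text
clock: 8.5
eef_pos: [0.5742, -0.0095, 0.1646]
tool_rot: [0.659, 0.752, 0.007, -0.015]
ft_force: [0.1, -0.4, -3.1]
grip_width: 0.0153
```

```bash
python3 - <<'E'
from h import *
go(.5703,-.0076,.1727,97.57)
t,d=cams.camera("top");cv2.imwrite("pics/t3.png",cv2.resize(t[150:270,245:405],(0,0),fx=5,fy=5,interpolation=cv2.INTER_NEAREST))
p,d=cams.camera("side");cv2.imwrite("pics/s3.png",p[120:320,230:430].repeat(3,0).repeat(3,1))
E
```

```text
t 8.5 p [574.2  -9.5 164.6] phi 97.53 tilt [-0.0142  0.0307] j [-0.03  0.43  0.1   1.26  0.03  1.41] F [ 0.13 -0.42 -3.13] M [-0.08  0.02  0.05] w 0.0153
tool shift m [ 0.0027 -0.0037 -0.008 ] turn rad -0.0007
```

View pics/t3.png

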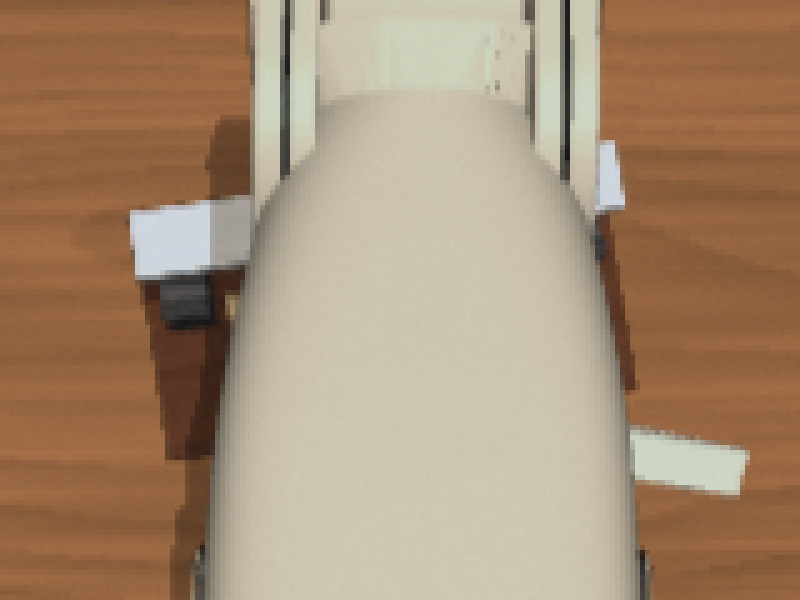

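View pics/s3.png

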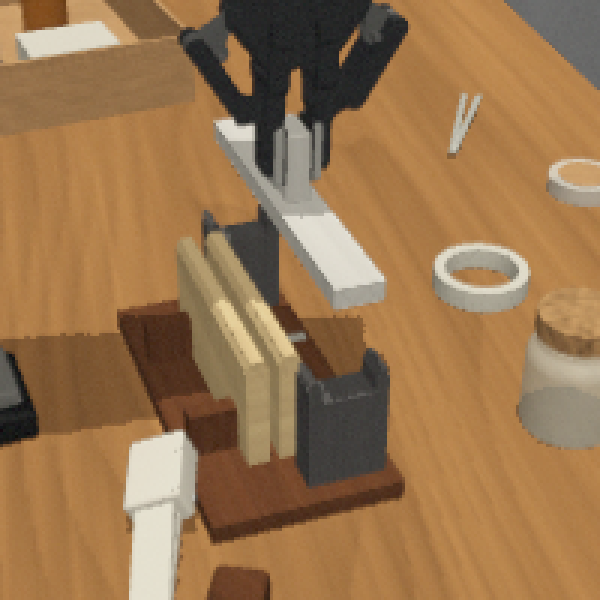

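```bash
python3 - <<'E'
from h import *
c=np.array([[131,211],[137,279],[613,142],[624,208]])/5-0.5*0+[245,150]
P=onz("top",c,.154)*1000;print(P.round(1))
L=(P[0]+P[1])/2;Rr=(P[2]+P[3])/2;print((L+Rr)/2,np.linalg.norm(L-Rr),np.degrees(np.arctan2(*(L-Rr)[[1,0]])), np.linalg.norm(P[0]-P[1]))
p,d=cams.camera("side");S=cloud("side",d);hs=cv2.cvtColor(p,cv2.COLOR_BGR2HSV)
a=np.radians(7.57);R=np.array([[np.cos(a),np.sin(a),0],[-np.sin(a),np.cos(a),0],[0,0,1]])
Q=((S-[.5703,-.0076,0])@R.T*1000)
m=(hs[...,1]<70)&(hs[...,2]>110)&(abs(Q[...,0])<40)&(abs(Q[...,1])<130)&(Q[...,2]>120)&(Q[...,2]<162)
q=Q[m];
for y in range(-115,115,20):
    w=q[(q[:,1]>y)&(q[:,1]<y+20)]; 
    if len(w)>3: print(y,len(w),w.min(0).round(1),w.max(0).round(1))
E
```

```text
[[ 572.7  100.7  154. ]
 [ 542.3   98.2  154. ]
 [ 599.8 -114.4  154. ]
 [ 570.  -118.4  154. ]]
[571.20387443  -8.49021447 154.        ] 217.59033118468204 97.24771530581262 30.53042876033235
-115 223 [ -12.1 -111.1  138.6] [ 18.3 -95.2 154.3]
-95 141 [-12.5 -94.9 141.1] [ 18.5 -75.  154.3]
-75 135 [-11.8 -74.7 140.9] [ 18.5 -55.1 154.5]
-55 122 [-12.2 -54.6 140.4] [ 17.7 -35.3 154.7]
-35 124 [-12.  -35.  141.5] [ 18.5 -15.1 161.6]
-15 99 [-12.1 -14.7 141.5] [ 17.6   4.7 162. ]
5 38 [-12.    5.1 142.7] [ -4.5  24.7 154.8]
25 36 [-12.   25.8 142.9] [ -5.2  44.8 154.8]
45 45 [-11.8  45.5 142.4] [  0.2  64.8 155. ]
65 57 [-12.1  65.2 142.4] [  7.8  84.9 155.1]
85 54 [-12.1  85.8 143.8] [ 11.  103.6 155.3]
105 7 [-10.4 105.2 153.3] [  0.7 108.9 154.5]
```

```bash
python3 -c "
from h import *
go(.5718,-.0090,.1226,97.6)"
```

```text
t 8.65 p [574.3  -8.9 164.8] phi 97.61 tilt [-0.0137  0.0303] j [-0.03  0.43  0.1   1.26  0.03  1.41] F [-0.39 -0.2  -1.49] M [-0.05 -0.03  0.03] w 0.0153
tool shift m [-0.0011 -0.0021  0.0422] turn rad 0.0003
```

Call:
send_rows(moves=[[0,-0.002,0.01,0],[-0.001,0,0.01,0],[0,0,0.01,0],[0,0,0.008,0],[0,0,0.004,0],[0,0,0,0],[0,0,0,0]])

```text
clock: 9.35
eef_pos: [0.5722, -0.0098, 0.1229]
tool_rot: [0.659, 0.752, 0.007, -0.015]
ft_force: [0.3, 0.5, -2.8]
grip_width: 0.0151
```

```bash
cat > meas.py <<'E'
from h import *
st()
p,d=cams.camera("side");S=cloud("side",d);hs=cv2.cvtColor(p,cv2.COLOR_BGR2HSV)
a=np.radians(7.57);R=np.array([[np.cos(a),np.sin(a),0],[-np.sin(a),np.cos(a),0],[0,0,1]])
Q=((S-[.5703,-.0076,0])@R.T*1000)
m=(hs[...,1]<70)&(hs[...,2]>110)&(abs(Q[...,0])<40)&(abs(Q[...,1])<130)&(Q[...,2]>70)&(Q[...,2]<118)
q=Q[m]
for y in range(-120,115,20):
    w=q[(q[:,1]>y)&(q[:,1]<y+20)]; 
    if len(w)>3: print(y,len(w),np.percentile(w,3,0).round(1),np.percentile(w,97,0).round(1))
dk=(hs[...,1]<90)&(hs[...,2]<100)&(abs(Q[...,0])<40)&(abs(abs(Q[...,1])-95)<18)
for lo in (84,):
    w=Q[dk&(Q[...,2]>lo)&(Q[...,2]<96)]; 
    for s in(1,-1):
        v=w[w[:,1]*s>0]
        if len(v): print("post",s,len(v),v.min(0).round(1),v.max(0).round(1))
import sys
n=sys.argv[1]
cv2.imwrite(f"pics/s{n}.png",cv2.resize(p[150:300,250:400],(0,0),fx=4,fy=4,interpolation=cv2.INTER_CUBIC))
E
python3 meas.py 4
```

```text
t 9.35 p [572.2  -9.8 122.9] phi 97.55 tilt [-0.0134  0.0301] j [-0.03  0.46  0.03  1.16  0.03  1.41] F [ 0.28  0.47 -2.77] M [-0.06 -0.07 -0.01] w 0.0151
-120 174 [ -13.8 -110.7   98.5] [  14.6 -100.6  111.7]
-100 148 [-14.1 -99.4 100.7] [ 15.3 -80.6 112.3]
-80 137 [-14.2 -79.1 102.2] [ 14.7 -60.2 112.2]
-60 125 [-14.  -59.4 101.8] [ 14.3 -40.7 112.4]
-40 120 [-14.  -39.4 100.7] [ 14.8 -20.3 112.6]
-20 98 [-14.  -19.1 103. ] [ 14.9  -1.9 116.7]
0 41 [-13.9   0.4 100.5] [ -6.2  17.5 112.8]
20 29 [-14.   21.2 101.3] [ -9.   39.7 112.5]
40 40 [-14.   40.5 101.5] [ -4.3  59.2 112.6]
60 50 [-14.   60.6 101.6] [  0.6  79.4 112.7]
80 35 [-14.1  80.6 100.9] [  1.9  98.9 112.5]
100 13 [-13.9 100.2 103.6] [ -6.3 109.  112.9]
post 1 20 [-24.   83.8  84. ] [-16.7 104.1  90.8]
post -1 64 [ -23.9 -107.    84. ] [ 23.1 -83.9  91.1]
```

View pics/s4.png

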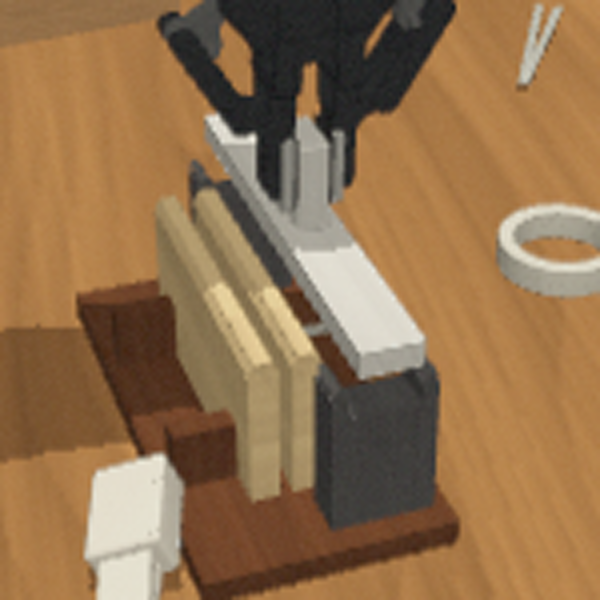

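Bar centred over the notches to within about 1 mm and level. Lowering.

Call:
send_rows(moves=[[0,0,0.006,0],[0,0,0.006,0],[0,0,0.005,0],[0,0,0.003,0],[0,0,0,0],[0,0,0,0]])

```text
clock: 10.0
eef_pos: [0.5717, -0.0091, 0.1027]
tool_rot: [0.659, 0.752, 0.007, -0.015]
ft_force: [0.2, -1.0, -2.6]
grip_width: 0.0154
```

Call:
send_rows(moves=[[0,0,0.001,0],[0,0,0.001,0],[0,0,0,0],[0,0,0,0]])

```text
clock: 10.4
eef_pos: [0.5717, -0.0091, 0.1009]
tool_rot: [0.659, 0.752, 0.007, -0.015]
ft_force: [0.1, 0.8, -1.4]
grip_width: 0.0153
```

```bash
sed -i 's/Q\[...,2\]<118/Q[...,2]<93/' meas.py; python3 meas.py 5
```

```text
t 10.4 p [571.7  -9.1 100.9] phi 97.55 tilt [-0.0136  0.0301] j [-0.03  0.48 -0.    1.11  0.03  1.41] F [ 0.12  0.85 -1.35] M [-0.09 -0.    0.04] w 0.0153
-120 167 [ -14.  -109.8   76.1] [  15.1 -101.1   89.8]
-100 145 [-14.2 -99.5  83.6] [ 15.8 -80.5  90.4]
-80 127 [-14.3 -78.7  81.9] [ 14.4 -60.7  90.3]
-60 124 [-14.3 -59.1  81.1] [ 14.2 -40.4  90.4]
-40 115 [-14.1 -39.4  81.1] [ 14.6 -20.7  90.6]
-20 88 [-14.2 -19.3  80.8] [14.9 -0.7 92. ]
0 33 [-14.3   0.3  80.9] [-6.1 16.6 91.4]
20 26 [-14.4  20.2  80.3] [-10.   37.2  90.7]
40 36 [-14.1  40.8  79.4] [-5.  58.7 90.9]
60 47 [-14.3  60.7  80.1] [-0.2 77.8 90.8]
80 26 [-14.4  80.1  80.2] [-9.2 98.8 91.3]
100 12 [-14.  101.1  81.4] [-10.1 110.5  90.9]
post 1 17 [-24.6  83.   84.4] [-19.1 103.5  90.7]
post -1 75 [ -23.9 -106.8   84. ] [ 23.7 -83.5  91.5]
```

View pics/s5.png

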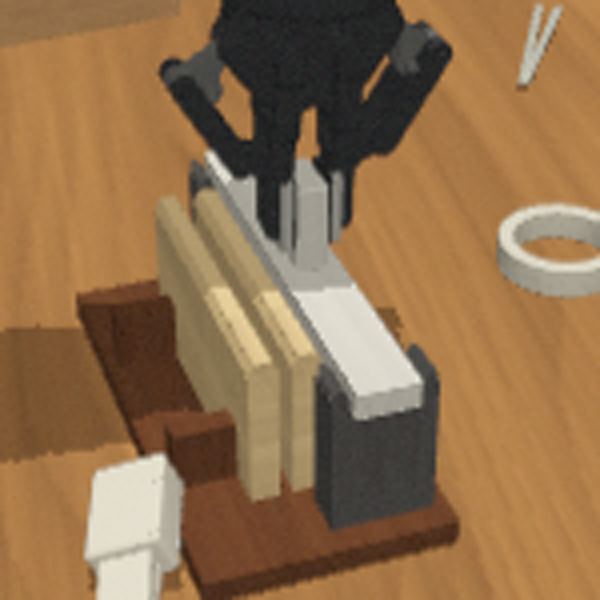

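The bar is inside both notches, with its top at about 90 mm against 89 mm when seated. A little lower, then release.

Call:
send_rows(moves=[[0,0,0.001,0],[0,0,0,0],[0,0,0,0]])

```text
clock: 10.75
eef_pos: [0.5719, -0.009, 0.1001]
tool_rot: [0.659, 0.752, 0.007, -0.015]
ft_force: [-0.5, 0.3, 0.0]
grip_width: 0.015
```

Call:
send_rows(moves=[[0,0,0,0],[0,0,0,0],[0,0,0,0],[0,0,0,0],[0,0,0,0],[0,0,0,0],[0,0,0,0]], claw=0)

```text
clock: 11.45
eef_pos: [0.5716, -0.0091, 0.0998]
tool_rot: [0.659, 0.752, 0.007, -0.015]
ft_force: [-0.6, -0.8, -0.4]
grip_width: 0.0427
```

```bash
python3 meas.py 6
```

```text
t 11.45 p [571.6  -9.1  99.8] phi 97.55 tilt [-0.0137  0.03  ] j [-0.03  0.48 -0.    1.1   0.03  1.41] F [-0.6  -0.77 -0.39] M [-0.03 -0.06 -0.02] w 0.0427
-120 166 [ -14.1 -110.1   75.7] [  15.  -100.9   89.3]
-100 139 [-14.4 -99.4  84.1] [ 15.5 -80.4  89.8]
-80 122 [-14.3 -79.2  82.3] [ 14.  -61.1  89.8]
-60 125 [-14.3 -59.3  81.7] [ 14.6 -40.5  89.7]
-40 109 [-14.3 -39.4  81.6] [ 14.1 -21.3  89.4]
-20 89 [-14.6 -19.5  81.6] [14.2 -1.3 92.2]
0 30 [-14.7   0.3  80.7] [-7.1 16.4 92.1]
20 11 [-7.9 21.4 87. ] [-1.3 37.6 89.1]
40 12 [-1.1 41.3 87.4] [ 6.3 58.9 88.7]
60 23 [-14.9  61.6  81.5] [11.6 79.7 89.6]
80 7 [-13.7  80.9  84.2] [16.8 93.3 88.9]
post 1 18 [-25.3  84.9  84.3] [ 22.3 104.4  89.8]
post -1 78 [ -24.7 -107.3   84. ] [ 24.7 -84.   91.3]
```

View pics/s6.png

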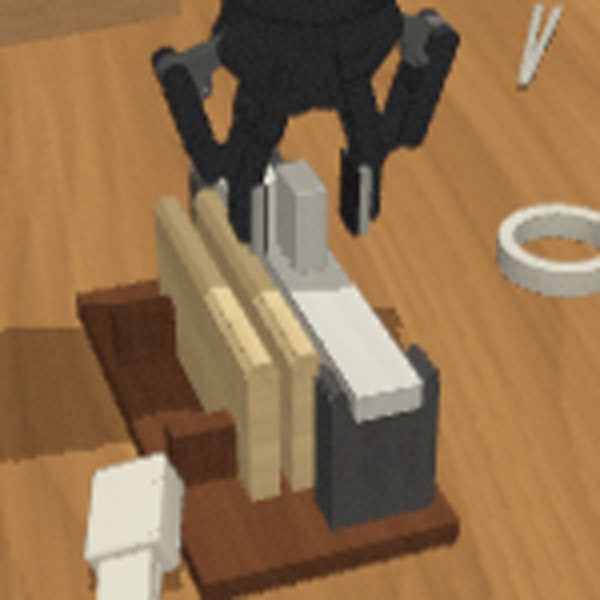

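Seated: bar top at 89.5 mm, level, released. Rising straight up and moving over to the blade.

Call:
send_rows(moves=[[0,0,-0.005,0],[0,0,-0.015,0],[0,0,-0.025,0],[0,0,-0.025,0],[0,0,-0.025,0],[0,0,-0.02,0],[0,0,-0.01,0],[0,0,0,0]])

```text
clock: 12.3
eef_pos: [0.5744, -0.0129, 0.2266]
tool_rot: [0.659, 0.752, 0.008, -0.014]
ft_force: [-0.0, 0.2, -0.4]
grip_width: 0.0425
```

```bash
python3 - <<'E'
from h import *
go(.485,-.2932,.23,68.85)
t,d=cams.camera("top");cv2.imwrite("pics/t7.png",cv2.resize(t[150:270,245:405],(0,0),fx=5,fy=5,interpolation=cv2.INTER_NEAREST))
E
```

```text
t 12.3 p [574.4 -12.9 226.6] phi 97.56 tilt [-0.01    0.0299] j [-0.04  0.4   0.22  1.4   0.03  1.4 ] F [-0.01  0.23 -0.35] M [-0.02 -0.01 -0.02] w 0.0425
tool shift m [-0.2659 -0.1255 -0.0109] turn rad 0.501
```

```bash
python3 meas.py 7
```

```text
t 12.35 p [573.6 -12.8 225. ] phi 97.55 tilt [-0.0126  0.03  ] j [-0.04  0.4   0.22  1.4   0.03  1.4 ] F [-0.72 -0.32 -0.53] M [-0.06 -0.02  0.03] w 0.0427
-120 165 [ -14.2 -110.    75.7] [  14.4 -100.4   89. ]
-100 134 [-14.5 -99.4  84.6] [ 15.5 -80.5  89.3]
-80 129 [-14.3 -79.1  82.8] [ 14.  -60.7  89.6]
-60 116 [-14.4 -59.1  82.1] [ 13.8 -40.9  89.8]
-40 116 [-14.6 -39.2  81.4] [ 14.1 -20.8  89.6]
-20 89 [-14.5 -19.   81.7] [13.9 -1.5 92.1]
0 39 [-15.1   1.2  82.1] [-7.  19.7 90.5]
20 45 [-15.   20.6  81.8] [-1.6 39.  89.3]
40 61 [-14.8  40.6  80.7] [ 4.1 59.5 89.2]
60 75 [-14.8  61.3  82. ] [11.  79.3 89.4]
80 79 [-14.9  81.1  84. ] [14.7 99.8 89.1]
100 38 [-14.2 100.8  84.6] [ 17.1 110.5  89.3]
post 1 29 [-23.8  83.4  84.3] [ 22.9 106.2  91.3]
post -1 74 [ -24.3 -107.    84. ] [ 23.3 -83.1  90.8]
```

View pics/s7.png

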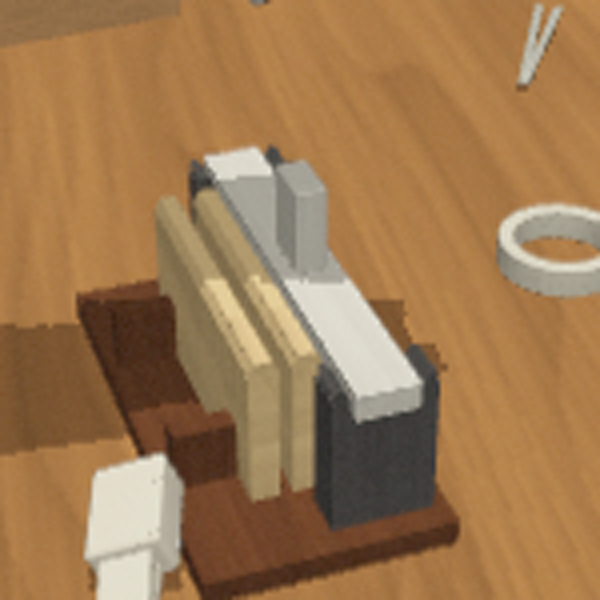

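Bar seated, level, in both notches. Over to the blade.

Call:
send_rows(moves=[[-0.01,-0.005,0,0],[-0.02,-0.01,0,0],[-0.02,-0.01,0,0],[-0.02,-0.01,0,0],[-0.02,-0.01,0,0],[-0.02,-0.01,0,0],[-0.02,-0.01,0,0],[-0.02,-0.01,0,0],[-0.02,-0.01,0,0],[-0.02,-0.01,0,0],[-0.02,-0.01,0,0],[-0.02,-0.01,0,0],[-0.02,-0.006,0,0],[-0.02,-0.005,0,0],[-0.015,0,0,0],[0,0,0,0]], claw=1)

```text
clock: 14.0
eef_pos: [0.4853, -0.3135, 0.2157]
tool_rot: [0.66, 0.751, 0.007, -0.016]
ft_force: [0.6, -0.5, 0.3]
grip_width: 0.0858
```

Call:
send_rows(moves=[[0,0,0,0.5],[0,0,0,0.6],[0,0,0,0.7],[0,0,0,0.7],[0,0,0,0.7],[0,0,0,0.7],[0,0,0,0.6],[0,0,0,0.5],[0,0,0,0],[0,0,0,0]])

```text
clock: 15.0
eef_pos: [0.4859, -0.3111, 0.2167]
tool_rot: [0.824, 0.566, 0.003, -0.017]
ft_force: [0.4, -1.1, -0.5]
grip_width: 0.0852
```

```bash
python3 -c "
from h import *
go(.4852,-.2932,.15,68.85)"
```

```text
t 15.0 p [ 485.9 -311.1  216.7] phi 69.01 tilt [-0.0142  0.0306] j [-0.58  0.42  0.23  1.4   0.02  1.36] F [ 0.36 -1.11 -0.46] M [-0.01 -0.02  0.02] w 0.0852
tool shift m [ 0.0148 -0.0055  0.0672] turn rad 0.0027
```

Call:
send_rows(moves=[[0.008,-0.003,0.02,0],[0.007,-0.002,0.02,0],[0,0,0.02,0],[0,0,0,0],[0,0,0,0]])

```text
clock: 15.5
eef_pos: [0.4857, -0.294, 0.1575]
tool_rot: [0.824, 0.566, 0.003, -0.017]
ft_force: [1.0, -0.5, 0.3]
grip_width: 0.0854
```

```bash
python3 - <<'E'
from h import *
go(.4849,-.2926,.088,68.85)
p,d=cams.camera("side");S=cloud("side",d);hs=cv2.cvtColor(p,cv2.COLOR_BGR2HSV)
cv2.imwrite("pics/s8.png",cv2.resize(p[200:400,220:420],(0,0),fx=3,fy=3,interpolation=cv2.INTER_CUBIC))
a=np.radians(-21.15);R=np.array([[np.cos(a),np.sin(a),0],[-np.sin(a),np.cos(a),0],[0,0,1]])
for S in (S,np.load("sideC0.npy"),np.load("topC0.npy")):
    Q=(S-[.4852,-.2932,0])@R.T*1000
    m=(abs(Q[...,0])<25)&(abs(Q[...,1])<30)&(Q[...,2]>84)&(Q[...,2]<135);q=Q[m];print(len(q),np.percentile(q,2,0).round(1),np.percentile(q,98,0).round(1))
E
```

```text
t 15.5 p [ 485.7 -294.   157.5] phi 68.93 tilt [-0.0143  0.0305] j [-0.55  0.44  0.09  1.25  0.02  1.38] F [ 1.04 -0.54  0.26] M [-0.03 -0.    0.01] w 0.0854
tool shift m [-0.0006  0.0004  0.0695] turn rad 0.0015
946 [ -8.4 -19.5  86. ] [ 14.9  13.6 128.4]
941 [ -8.2 -19.3  86.4] [ 14.9  13.9 128.4]
237 [-10.3 -17.6  86.3] [ 12.9  17.3 130.7]
```

View pics/s8.png

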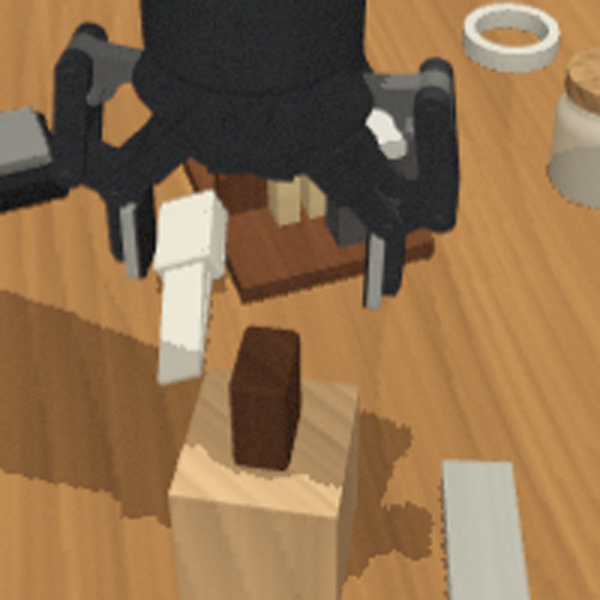

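The large look-alike no longer seems to be standing where it was. Checking the whole scene.

```bash
python3 - <<'E'
from h import *
p,d=cams.camera("side");cv2.imwrite("pics/s9.png",p)
p,d=cams.camera("top");cv2.imwrite("pics/t9.png",p)
E
```

```text
(no output)
```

View pics/s9.png

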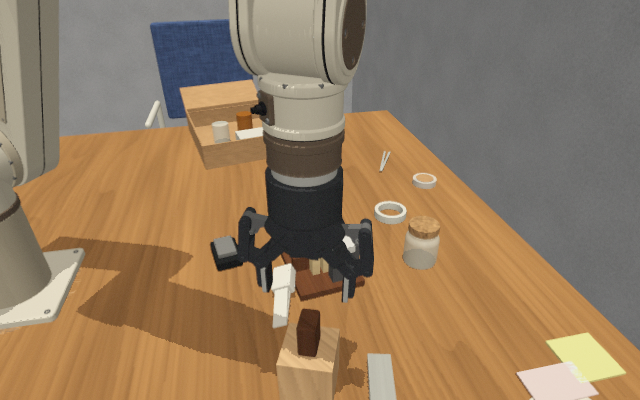

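View pics/t9.png

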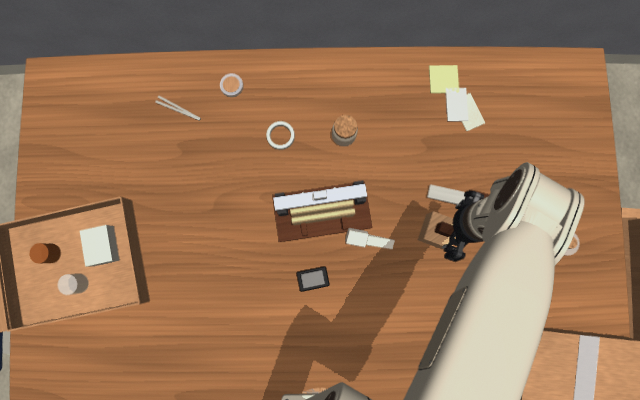

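Both look-alikes have toppled in place: the white one at top (370,240), the big one at top (455,195). Jar, tape and punch are unmoved at (345,130), (280,135) and (313,279). The look-alikes aren't in the blade's way, so I go on to grasp, with care. Descending on the handle.

Call:
send_rows(moves=[[0,0.003,0.015,0],[0,0,0.02,0],[0,0,0.02,0],[0,0,0.01,0],[0,0,0.004,0],[0,0,0,0],[0,0,0,0]])

```text
clock: 16.35
eef_pos: [0.4884, -0.2937, 0.0895]
tool_rot: [0.824, 0.566, 0.003, -0.015]
ft_force: [0.4, 0.3, -0.3]
grip_width: 0.0854
```

```bash
python3 - <<'E'
from h import *
go(.4849,-.2926,.088,68.85)
p,d=cams.camera("side")
cv2.imwrite("pics/s10.png",cv2.resize(p[200:400,220:420],(0,0),fx=3,fy=3,interpolation=cv2.INTER_CUBIC))
E
```

```text
t 16.35 p [ 488.4 -293.7   89.5] phi 68.9 tilt [-0.0121  0.0291] j [-0.55  0.49 -0.01  1.09  0.02  1.39] F [ 0.36  0.31 -0.34] M [-0.01 -0.02  0.01] w 0.0854
tool shift m [-0.0003 -0.0036  0.0016] turn rad 0.0008
```

View pics/s10.png

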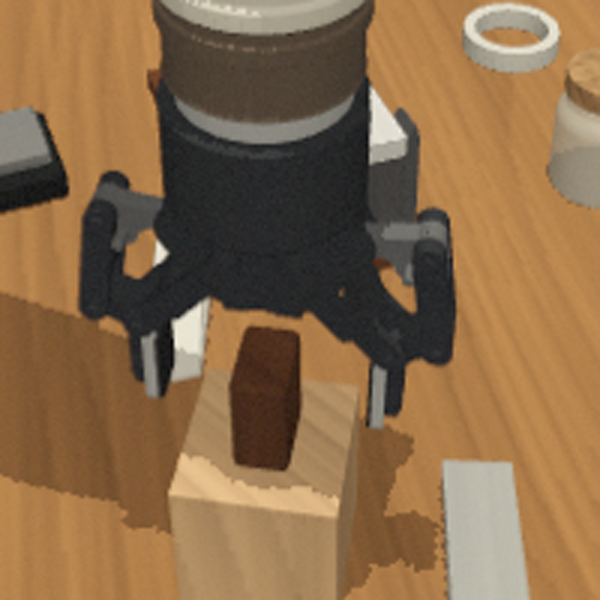

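Jaws straddle the handle, pad midpoint at crop (267,390) and handle mid at (266,400). Closing.

Call:
send_rows(moves=[[0,0,0.001,0],[0,0,0,0],[0,0,0,0],[0,0,0,0],[0,0,0,0],[0,0,0,0],[0,0,0,0],[0,0,0,0],[0,0,0,0],[0,0,0,0]], claw=-1)

```text
clock: 17.4
eef_pos: [0.4879, -0.2933, 0.0877]
tool_rot: [0.824, 0.566, 0.003, -0.016]
ft_force: [0.7, -0.8, 2.5]
grip_width: 0.0235
```

```bash
python3 -c "
from h import *
st()"
```

```text
t 17.4 p [ 487.9 -293.3   87.7] phi 68.9 tilt [-0.013   0.0297] j [-0.55  0.49 -0.01  1.09  0.02  1.39] F [ 0.69 -0.79  2.51] M [-0.06 -0.23  0.03] w 0.0235
```

```bash
python3 -c "
from h import *
go(.4879,-.2933,.2277,68.9)"
```

```text
t 17.4 p [ 487.9 -293.3   87.7] phi 68.9 tilt [-0.013   0.0297] j [-0.55  0.49 -0.01  1.09  0.02  1.39] F [ 0.69 -0.79  2.51] M [-0.06 -0.23  0.03] w 0.0235
tool shift m [ 0.0032 -0.0032 -0.1399] turn rad -0.0001
```

Call:
send_rows(moves=[[0.0002,-0.0002,-0.01,0],[0.0004,-0.0004,-0.015,0],[0.0005,-0.0005,-0.02,0],[0.0005,-0.0005,-0.02,0],[0.0005,-0.0005,-0.02,0],[0.0005,-0.0005,-0.02,0],[0.0004,-0.0004,-0.02,0],[0.0002,-0.0002,-0.015,0],[0,0,0,0],[0,0,0,0]])

```text
clock: 18.4
eef_pos: [0.4874, -0.2931, 0.2271]
tool_rot: [0.824, 0.566, 0.003, -0.017]
ft_force: [-1.2, 0.5, -0.2]
grip_width: 0.0234
```

```bash
python3 - <<'E'
from h import *
st()
p,d=cams.camera("side");np.save("side11.npy",d)
cv2.imwrite("pics/s11.png",cv2.resize(p[150:350,200:400],(0,0),fx=3,fy=3,interpolation=cv2.INTER_CUBIC))
E
```

```text
t 18.4 p [ 487.4 -293.1  227.1] phi 68.89 tilt [-0.0143  0.0304] j [-0.55  0.4   0.22  1.42  0.02  1.39] F [-1.23  0.54 -0.24] M [-0.05 -0.01 -0.03] w 0.0234
```

View pics/s11.png

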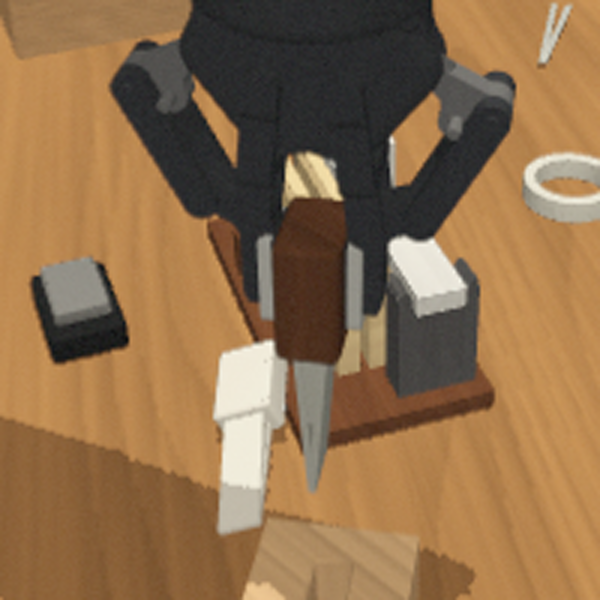

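```bash
cat > bl.py <<'E'
from h import *
def blade(psi,S,dump=True):
    o=monitor.get_obs();T=np.array(o["eef_pos"])
    a=np.radians(psi);R=np.array([[np.cos(a),np.sin(a),0],[-np.sin(a),np.cos(a),0],[0,0,1]])
    Q=(S-T)@R.T*1000
    m=(abs(Q[...,0])<22)&(abs(Q[...,1])<25)&(Q[...,2]<45)&(Q[...,2]>-90);q=Q[m]
    for z in range(-85,45,10):
        w=q[(q[:,2]>=z)&(q[:,2]<z+10)]
        if len(w)>2: print(z+5,len(w),"x",np.percentile(w[:,0],4).round(1),np.percentile(w[:,0],96).round(1),"mid",(np.percentile(w[:,0],4)+np.percentile(w[:,0],96)).round(1)/2,"y",np.percentile(w[:,1],[4,50,96]).round(1))
    print("lowest",q[:,2].min())
E
python3 - <<'E'
from bl import *
blade(-21.1,cloud("side",np.load("side11.npy")))
E
```

```text
-80 15 x -3.1 0.4 mid -1.4 y [-14.5 -12.2   3.6]
-70 38 x -2.7 1.2 mid -0.7 y [-14.3 -13.1   5.4]
-60 49 x -3.6 2.3 mid -0.65 y [-14.7 -13.3   7.1]
-50 62 x -4.2 3.1 mid -0.55 y [-14.3 -13.    3.7]
-40 64 x -4.6 4.0 mid -0.3 y [-14.3 -13.1   6.7]
-30 73 x -4.7 4.8 mid 0.05 y [-14.5 -13.1   1.8]
-20 76 x -5.6 5.6 mid -0.0 y [-14.6 -13.4 -11.2]
-10 53 x -9.1 11.2 mid 1.0 y [-20.  -18.8 -12.7]
0 197 x -11.5 16.9 mid 2.7 y [-20.5 -19.3  -9.8]
10 286 x -18.1 20.3 mid 1.1 y [-20.4 -18.5  -6.8]
20 313 x -20.3 20.6 mid 0.15 y [-20.4 -18.6  -7.2]
30 310 x -19.8 20.5 mid 0.3 y [-20.2 -18.2  -7.4]
40 626 x -15.6 17.4 mid 0.95 y [-19.9 -10.1  10.9]
lowest -79.86546121953842
```

```bash
python3 - <<'E'
from h import *
a=np.radians(7.57);R=np.array([[np.cos(a),np.sin(a),0],[-np.sin(a),np.cos(a),0],[0,0,1]])
p0=cv2.imread("pics/side0.png")
p,d=cams.camera("side")
for im,S in((p0,np.load("sideC0.npy")),(p,cloud("side",d))):
    Q=(S-[.53,-.012,0])@R.T*1000; hs=cv2.cvtColor(im,cv2.COLOR_BGR2HSV)
    ye=(hs[...,0]>12)&(hs[...,0]<35)&(hs[...,2]>90)&(hs[...,1]>40)
    m=ye&(abs(Q[...,1]+75)<6)&(Q[...,2]>25)&(Q[...,2]<82)&(abs(Q[...,0]-6)<30)
    q=Q[m];print(len(q),np.median(q[:,1]),np.histogram(q[:,0],np.arange(-16,32,1))[0])
    # per-row extents along the face
    rows=np.where(m.any(1))[0]
    for r in rows[::6]:
        x=np.sort(Q[r][m[r]][:,0]); g=np.diff(x); k=g.argmax() if len(g) else 0
        if len(x)>3: print(r,x[0].round(1),x[k].round(1),x[k+1].round(1),x[-1].round(1),len(x))
E
```

```text
407 -75.24253059616987 [ 0  0  0  0  0 31 17 13 15 19  9 18  8 20  9 17 12 15 13 12  0  0  0  0
  0 24 25  3 24  7 18 13 12 16 10 24  1  1  1  0  0  0  0  0  0  0  0]
247 -9.7 3.1 9.7 19.6 16
253 -9.9 2.9 9.5 19.9 16
259 -10.4 3.0 10.1 19.4 16
265 -10.7 2.3 9.4 19.9 16
151 -75.28810224011592 [ 0  0  0  0  0  0  0  2  1  5  2  7  5  5  5  4  6  3  6  1  0  0  0  0
  0  9 14  5  7  2 11  3 10 11  5 16  5  1  0  0  0  0  0  0  0  0  0]
258 9.6 16.2 20.1 20.1 6
264 -4.4 0.5 10.0 20.0 11
```

Blade drawn out and held upright: tip 80 mm below the TCP, as expected. Turning it to the press yaw, then carrying it over the gap at press y of about -40, clear of the bar's block.

Call:
send_rows(moves=[[0,0,0,-0.5],[0,0,0,-0.6],[0,0,0,-0.7],[0,0,0,-0.7],[0,0,0,-0.7],[0,0,0,-0.7],[0,0,0,-0.6],[0,0,0,-0.5],[0,0,0,0]])

```text
clock: 19.4
eef_pos: [0.4871, -0.2929, 0.2261]
tool_rot: [0.659, 0.752, 0.007, -0.016]
ft_force: [-0.1, -0.0, -1.1]
grip_width: 0.0233
```

Call:
send_rows(moves=[[0.01,0.003,0,0],[0.02,0.007,0,0],[0.02,0.008,0,0],[0.02,0.008,0,0],[0.02,0.008,0,0],[0.02,0.008,0,0],[0.02,0.008,0,0],[0.02,0.008,0,0],[0.02,0.008,0,0],[0.02,0.008,0,0],[0.02,0.007,0,0],[0.015,0.005,0,0],[0.005,0.001,0,0],[0,0,0,0],[0,0,0,0]])

```text
clock: 20.9
eef_pos: [0.5435, -0.0543, 0.2338]
tool_rot: [0.659, 0.752, 0.007, -0.015]
ft_force: [0.4, -1.2, -0.7]
grip_width: 0.0234
```

```bash
cat > tip.py <<'E'
from bl import *
import sys
n=sys.argv[1]
go(.5428,-.0517,.2,97.57)
p,d=cams.camera("side");S=cloud("side",d)
blade(7.57,S)
a=np.radians(7.57);R=np.array([[np.cos(a),np.sin(a),0],[-np.sin(a),np.cos(a),0],[0,0,1]])
o=monitor.get_obs();print("TCP in ref",((np.array(o["eef_pos"])-[.53,-.012,0])@R.T*1000).round(1))
uv=proj("side",np.array(o["eef_pos"])-[0,0,.06])[0];u,v=np.clip(uv,[100,75],[540,325]).astype(int)
cv2.imwrite(f"pics/s{n}.png",cv2.resize(p[v-75:v+75,u-100:u+100],(0,0),fx=4,fy=4,interpolation=cv2.INTER_CUBIC))
E
python3 tip.py 12
```

```text
t 20.9 p [543.5 -54.3 233.8] phi 97.52 tilt [-0.014   0.0296] j [-0.12  0.35  0.16  1.4   0.03  1.32] F [ 0.39 -1.16 -0.73] M [-0.13 -0.   -0.05] w 0.0234
tool shift m [ 0.0017 -0.      0.0339] turn rad -0.0009
-80 16 x -2.4 1.3 mid -0.55 y [-13.3  -6.9  10.2]
-70 34 x -3.1 1.4 mid -0.85 y [-13.7  -8.7   7.7]
-60 37 x -3.9 1.2 mid -1.35 y [-14.1 -10.4   9.7]
-50 44 x -4.4 3.2 mid -0.6 y [-13.7 -11.8   7.2]
-40 49 x -5.1 3.1 mid -1.0 y [-14.5 -11.9   9.5]
-30 52 x -5.7 3.7 mid -1.05 y [-13.7 -11.9   7.4]
-20 62 x -6.5 5.3 mid -0.6 y [-14.3 -12.1  10.1]
-10 50 x -12.0 8.3 mid -1.85 y [-20.3 -18.   -3.6]
0 118 x -18.5 15.5 mid -1.5 y [-20.8 -18.5  -4.6]
10 156 x -18.8 18.2 mid -0.3 y [-20.5 -17.9  -6.5]
20 159 x -20.2 18.2 mid -1.0 y [-20.3 -17.3  -6.5]
30 165 x -20.0 20.5 mid 0.25 y [-20.8 -17.7  -6.5]
40 235 x -18.6 18.4 mid -0.1 y [-20.1 -11.1   9.5]
lowest -80.00688955849245
TCP in ref [  7.8 -44.  233.9]
```

View pics/s12.png

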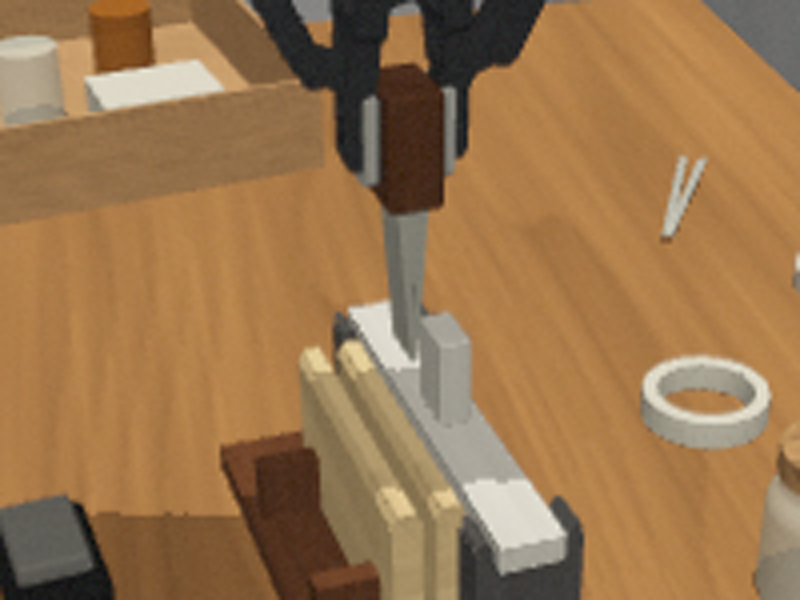

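```bash
python3 -c "
from h import *
go(.5440,-.0535,.178,97.57)"
```

```text
t 20.95 p [543.5 -54.6 233.9] phi 97.49 tilt [-0.0139  0.0297] j [-0.12  0.35  0.16  1.4   0.03  1.32] F [-0.53 -0.77 -0.97] M [-0.06 -0.05  0.01] w 0.0234
tool shift m [-0.0007  0.0012  0.0559] turn rad -0.0014
```

Call:
send_rows(moves=[[0,0.0006,0.015,0],[-0.0003,0.0003,0.015,0],[-0.0003,0.0002,0.015,0],[-0.0001,0.0001,0.01,0],[0,0,0.001,0],[0,0,0,0],[0,0,0,0]])

```text
clock: 21.65
eef_pos: [0.5449, -0.053, 0.1788]
tool_rot: [0.659, 0.752, 0.007, -0.014]
ft_force: [-1.3, 0.4, -1.5]
grip_width: 0.0234
```

```bash
python3 tip.py 13
```

```text
t 21.65 p [544.9 -53.  178.8] phi 97.54 tilt [-0.0121  0.0298] j [-0.11  0.37  0.05  1.26  0.03  1.33] F [-1.28  0.36 -1.49] M [-0.05 -0.06 -0.04] w 0.0234
tool shift m [ 0.0022 -0.002  -0.0212] turn rad -0.0006
-80 16 x -2.3 0.2 mid -1.05 y [-13.  -5.  11.]
-70 30 x -3.2 1.4 mid -0.95 y [-14.2 -10.4   9.6]
-60 31 x -3.9 1.1 mid -1.4 y [-14.  -11.1   5.6]
-50 40 x -4.6 3.0 mid -0.8 y [-14.4 -10.5  10.3]
-40 43 x -5.3 2.9 mid -1.2 y [-15.1 -12.1   7. ]
-30 49 x -5.9 3.1 mid -1.4 y [-14.5 -12.2   8.4]
-20 45 x -6.4 5.2 mid -0.65 y [-15.  -12.7   2.9]
-10 45 x -12.2 9.0 mid -1.6 y [-20.7 -18.3  -6.3]
0 98 x -18.5 11.3 mid -3.6 y [-20.7 -19.   -7.4]
10 136 x -20.1 19.9 mid -0.1 y [-20.8 -17.7  -6.5]
20 146 x -20.0 20.4 mid 0.15 y [-20.6 -17.8  -6.7]
30 147 x -20.1 20.0 mid -0.05 y [-21.1 -17.9  -7. ]
40 225 x -18.0 17.8 mid -0.15 y [-19.7 -10.6  10.5]
lowest -89.98604979948513
TCP in ref [  9.4 -42.6 178.8]
```

View pics/s13.png

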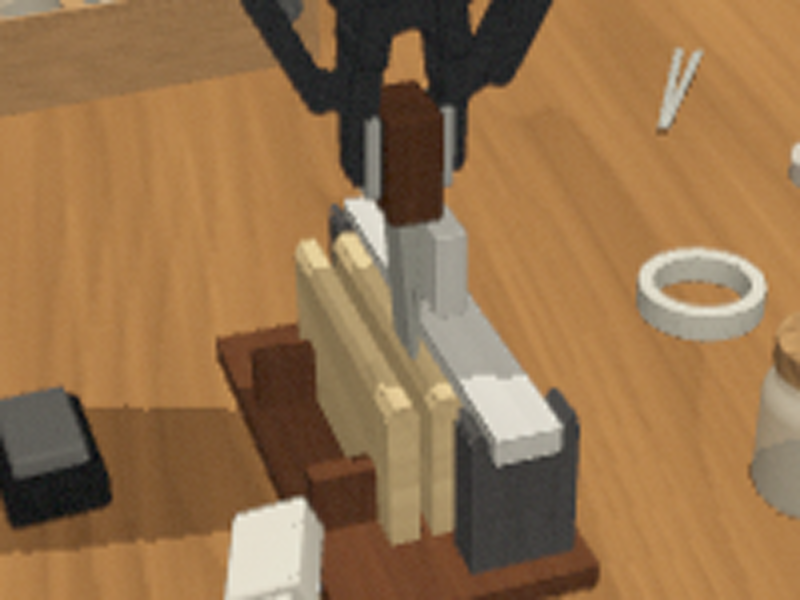

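Call:
send_rows(moves=[[0,-0.0008,0,0],[-0.0002,0,0.005,0],[-0.0001,0.0001,0.005,0],[-0.0002,0,0.005,0],[-0.0001,0.0001,0.004,0],[0,0,0,0],[0,0,0,0]])

```text
clock: 22.4
eef_pos: [0.5434, -0.0528, 0.1587]
tool_rot: [0.659, 0.752, 0.007, -0.015]
ft_force: [0.3, -0.4, -0.7]
grip_width: 0.0233
```

```bash
python3 tip.py 14
```

```text
t 22.4 p [543.4 -52.8 158.7] phi 97.55 tilt [-0.0141  0.0302] j [-0.11  0.39  0.01  1.22  0.03  1.33] F [ 0.27 -0.36 -0.75] M [-0.03  0.01 -0.02] w 0.0233
tool shift m [ 0.0025 -0.0009 -0.0412] turn rad -0.0004
-80 95 x -18.9 18.7 mid -0.1 y [-23.4  -6.3  22.5]
-70 257 x -17.5 20.8 mid 1.65 y [-23.4  -5.7  21.3]
-60 32 x -4.0 1.1 mid -1.4 y [-14.5 -10.6   8.2]
-50 38 x -4.6 2.4 mid -1.1 y [-14.5 -11.6  10.1]
-40 43 x -5.4 3.0 mid -1.2 y [-14.1 -11.6   7.2]
-30 44 x -6.0 4.4 mid -0.8 y [-14.  -11.7   7.8]
-20 45 x -6.5 4.3 mid -1.1 y [-14.6 -12.8   4.5]
-10 38 x -12.0 9.1 mid -1.45 y [-20.  -18.3 -11.3]
0 93 x -17.4 10.0 mid -3.7 y [-21.1 -18.7  -8.1]
10 129 x -19.4 20.6 mid 0.6 y [-20.7 -17.8  -6.6]
20 131 x -19.2 18.1 mid -0.55 y [-20.6 -18.3  -7.5]
30 140 x -20.5 19.4 mid -0.55 y [-20.6 -18.2  -6.9]
40 223 x -18.8 17.4 mid -0.7 y [-20.1 -10.5   9.8]
lowest -89.98545936407973
TCP in ref [  8.1 -42.3 158.9]
```

View pics/s14.png

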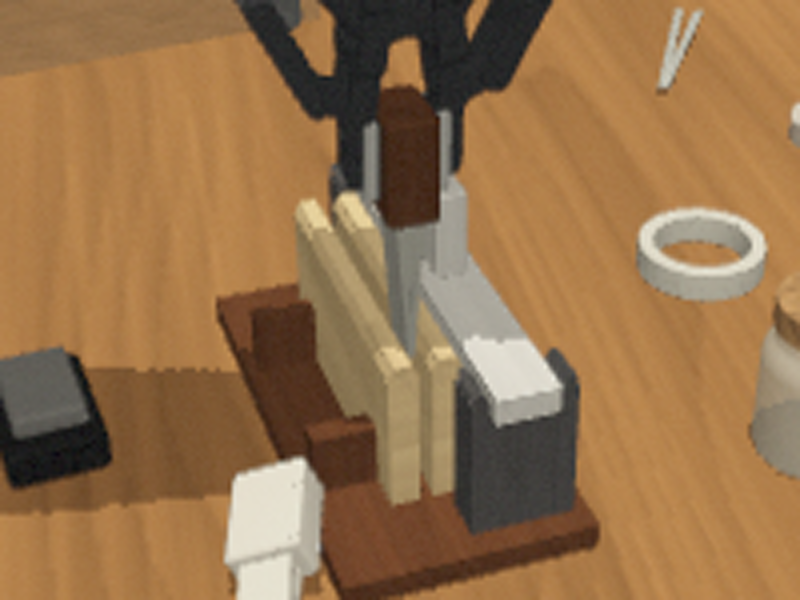

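Tip is inside the gap (crop 405,345) with no force. Going down in small steps, watching the force.

Call:
send_rows(moves=[[-0.0002,0.0002,0.005,0],[-0.0001,0.0002,0.005,0],[-0.0001,0.0001,0.005,0],[0,0,0,0],[0,0,0,0]])

```text
clock: 22.95
eef_pos: [0.5436, -0.0527, 0.1436]
tool_rot: [0.659, 0.752, 0.007, -0.015]
ft_force: [-0.3, -0.5, -0.5]
grip_width: 0.0236
```

Call:
send_rows(moves=[[-0.0002,0.0001,0.005,0],[-0.0001,0.0001,0.004,0],[0,0,0,0],[0,0,0,0]])

```text
clock: 23.35
eef_pos: [0.5441, -0.0527, 0.1348]
tool_rot: [0.659, 0.752, 0.007, -0.015]
ft_force: [0.1, -1.1, -1.0]
grip_width: 0.0239
```

```bash
python3 tip.py 15
```

```text
t 23.35 p [544.1 -52.7 134.8] phi 97.55 tilt [-0.0135  0.0301] j [-0.11  0.4  -0.02  1.16  0.03  1.33] F [ 0.15 -1.11 -0.96] M [-0.04  0.08 -0.02] w 0.0239
tool shift m [ 0.0032 -0.0018 -0.0651] turn rad -0.0003
-80 45 x -19.5 3.4 mid -8.05 y [-23.7 -11.   20.8]
-70 50 x -19.5 3.3 mid -8.1 y [-23.8 -10.1  23.3]
-60 60 x -19.5 3.2 mid -8.15 y [-23.8 -11.7  21.9]
-50 271 x -18.9 20.7 mid 0.9 y [-23.5  -7.3  21.5]
-40 65 x -15.9 10.9 mid -2.45 y [-20.5 -10.7  14.1]
-30 45 x -6.0 3.7 mid -1.15 y [-14.8 -12.2   9.8]
-20 41 x -6.1 5.0 mid -0.55 y [-14.6 -12.3   4.1]
-10 33 x -12.0 8.9 mid -1.5 y [-20.5 -18.3  -9.4]
0 92 x -18.3 15.9 mid -1.2 y [-21.1 -18.6  -6.4]
10 121 x -20.4 17.6 mid -1.35 y [-20.7 -17.9  -7.1]
20 126 x -20.8 20.6 mid -0.1 y [-21.1 -18.   -6.3]
30 130 x -20.0 19.6 mid -0.25 y [-20.7 -17.8  -7.4]
40 216 x -18.0 17.5 mid -0.3 y [-19.7 -11.   10.1]
lowest -89.79771423525563
TCP in ref [  8.6 -42.2 134.9]
```

View pics/s15.png

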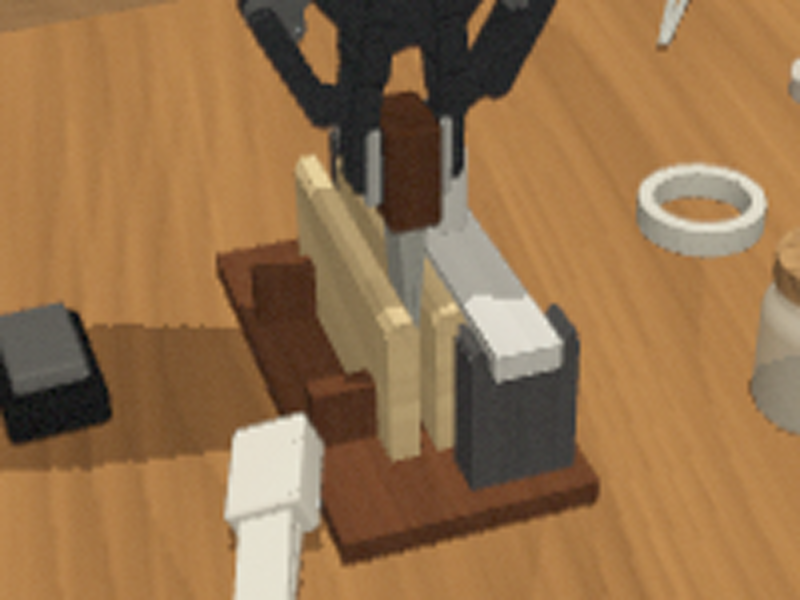

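Call:
send_rows(moves=[[-0.0001,0,0.002,0],[0,0,0.002,0],[0,0,0,0],[0,0,0,0]])

```text
clock: 23.8
eef_pos: [0.544, -0.0527, 0.1308]
tool_rot: [0.659, 0.752, 0.007, -0.015]
ft_force: [-0.1, 0.4, -0.4]
grip_width: 0.0237
```

Call:
send_rows(moves=[[-0.0001,0,0.002,0],[0,0,0,0],[0,0,0,0]])

```text
clock: 24.1
eef_pos: [0.544, -0.0527, 0.1288]
tool_rot: [0.659, 0.752, 0.007, -0.015]
ft_force: [-0.4, 0.0, -0.5]
grip_width: 0.0234
```

```bash
python3 -c "
from h import *
st()"
```

```text
t 24.1 p [544.  -52.7 128.8] phi 97.55 tilt [-0.0135  0.0302] j [-0.11  0.41 -0.03  1.15  0.03  1.33] F [-0.38  0.04 -0.5 ] M [-0.05  0.01  0.04] w 0.0234
```

Call:
send_rows(moves=[[-0.0001,0,0.002,0],[0,0,0,0],[0,0,0,0]])

```text
clock: 24.4
eef_pos: [0.5439, -0.0528, 0.1268]
tool_rot: [0.659, 0.752, 0.007, -0.015]
ft_force: [-1.1, -0.8, -0.0]
grip_width: 0.0232
```

Call:
send_rows(moves=[[0,0,0.002,0],[0,0,0,0],[0,0,0,0]])

```text
clock: 24.7
eef_pos: [0.5438, -0.0527, 0.1248]
tool_rot: [0.659, 0.752, 0.007, -0.015]
ft_force: [-0.1, 0.2, -1.8]
grip_width: 0.0234
```

Call:
send_rows(moves=[[-0.0001,0,0.001,0],[0,0,0,0],[0,0,0,0]])

```text
clock: 25.0
eef_pos: [0.5437, -0.0528, 0.1238]
tool_rot: [0.659, 0.752, 0.007, -0.015]
ft_force: [-0.5, 0.4, -0.7]
grip_width: 0.0229
```

Call:
send_rows(moves=[[0,0,0.001,0],[0,0,0,0],[0,0,0,0]])

```text
clock: 25.3
eef_pos: [0.5438, -0.0528, 0.1229]
tool_rot: [0.659, 0.752, 0.007, -0.015]
ft_force: [-0.4, -0.6, -0.5]
grip_width: 0.0234
```

```bash
python3 tip.py 16
```

```text
t 25.3 p [543.8 -52.8 122.9] phi 97.55 tilt [-0.0137  0.03  ] j [-0.11  0.41 -0.04  1.13  0.03  1.33] F [-0.39 -0.56 -0.49] M [-0.09  0.23  0.05] w 0.0234
tool shift m [ 0.0036 -0.0016 -0.077 ] turn rad -0.0003
-80 52 x -21.4 4.2 mid -8.65 y [-22.8 -11.8  19.9]
-70 50 x -19.2 4.2 mid -7.5 y [-23.6 -11.   23.8]
-60 47 x -19.2 4.0 mid -7.6 y [-24.  -11.1  23.2]
-50 60 x -19.2 4.3 mid -7.45 y [-23.9 -11.   23.9]
-40 127 x -18.9 18.8 mid -0.1 y [-23.3 -11.2  18.8]
-30 199 x -16.2 20.8 mid 2.3 y [-22.8  -8.   19.6]
-20 42 x -6.2 4.3 mid -0.95 y [-14.1 -12.7   3.4]
-10 33 x -11.8 7.6 mid -2.1 y [-20.8 -18.3  -7.7]
0 85 x -18.3 13.6 mid -2.3 y [-21.1 -18.8  -6.4]
10 118 x -19.5 19.3 mid -0.1 y [-20.8 -17.5  -6.3]
20 117 x -19.9 18.8 mid -0.55 y [-20.6 -17.8  -6.5]
30 128 x -19.4 17.7 mid -0.85 y [-21.2 -18.2  -7.2]
40 213 x -17.3 17.1 mid -0.05 y [-19.8 -10.1  10.1]
lowest -89.92498112371077
TCP in ref [  8.3 -42.3 122.8]
```

View pics/s16.png

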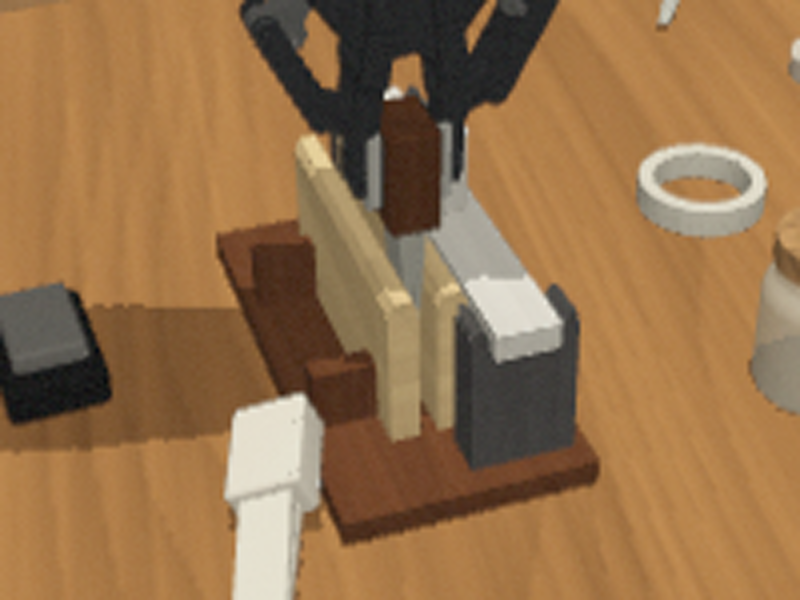

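Call:
send_rows(moves=[[-0.0001,0,0.001,0],[0,0,0,0],[0,0,0,0]])

```text
clock: 25.65
eef_pos: [0.5439, -0.0528, 0.1219]
tool_rot: [0.659, 0.752, 0.007, -0.015]
ft_force: [-0.2, 0.4, 0.5]
grip_width: 0.0235
```

Call:
send_rows(moves=[[0,0,0.001,0],[0,0,0,0],[0,0,0,0]])

```text
clock: 25.95
eef_pos: [0.544, -0.0528, 0.1209]
tool_rot: [0.659, 0.752, 0.007, -0.015]
ft_force: [-0.4, -0.5, 0.1]
grip_width: 0.0234
```

Call:
send_rows(moves=[[0,0,0.001,0],[0,0,0,0],[0,0,0,0]])

```text
clock: 26.25
eef_pos: [0.544, -0.0528, 0.1199]
tool_rot: [0.659, 0.752, 0.007, -0.015]
ft_force: [-0.6, -0.7, -0.2]
grip_width: 0.0233
```

```bash
python3 -c "
from h import *
st()"
```

```text
t 26.25 p [544.  -52.8 119.9] phi 97.55 tilt [-0.0134  0.0301] j [-0.11  0.42 -0.05  1.13  0.03  1.33] F [-0.61 -0.66 -0.22] M [-0.1   0.09 -0.01] w 0.0233
```

Call:
send_rows(moves=[[-0.0001,0,0.001,0],[0,0,0,0],[0,0,0,0]])

```text
clock: 26.55
eef_pos: [0.544, -0.0528, 0.1189]
tool_rot: [0.659, 0.752, 0.007, -0.015]
ft_force: [-0.4, 0.3, 0.2]
grip_width: 0.0236
```

Call:
send_rows(moves=[[0,0,0.001,0],[0,0,0,0],[0,0,0,0]])

```text
clock: 26.85
eef_pos: [0.5441, -0.0528, 0.1179]
tool_rot: [0.659, 0.752, 0.007, -0.015]
ft_force: [0.6, -0.4, 1.2]
grip_width: 0.0234
```

Call:
send_rows(moves=[[0,0,0.001,0],[0,0,0,0],[0,0,0,0]])

```text
clock: 27.15
eef_pos: [0.5441, -0.0528, 0.117]
tool_rot: [0.659, 0.752, 0.007, -0.015]
ft_force: [0.6, -0.3, 0.4]
grip_width: 0.0235
```

```bash
python3 tip.py 17|tail -1; cat > gap.py <<'E'
from h import *
st()
a=np.radians(7.57);R=np.array([[np.cos(a),np.sin(a),0],[-np.sin(a),np.cos(a),0],[0,0,1]])
im,d=cams.camera("side")
Q=(cloud("side",d)-[.53,-.012,0])@R.T*1000; hs=cv2.cvtColor(im,cv2.COLOR_BGR2HSV)
ye=(hs[...,0]>12)&(hs[...,0]<35)&(hs[...,2]>90)&(hs[...,1]>40)
m=ye&(abs(Q[...,1]+75)<6)&(Q[...,2]>25)&(Q[...,2]<82)&(abs(Q[...,0]-6)<30)
q=Q[m];print("x hist from -16",np.histogram(q[:,0],np.arange(-16,32,1))[0])
wm=(hs[...,1]<70)&(hs[...,2]>110)&(abs(Q[...,0]-40)<40)&(abs(Q[...,1]+80)<35)&(Q[...,2]>70)&(Q[...,2]<93)
w=Q[wm];print("bar x",np.percentile(w[:,0],[3,97]).round(1))
E
python3 gap.py
```

```text
TCP in ref [  8.6 -42.3 117. ]
t 27.2 p [544.1 -52.8 117. ] phi 97.56 tilt [-0.013  0.03 ] j [-0.11  0.42 -0.05  1.12  0.03  1.33] F [ 0.47 -0.36  0.44] M [-0.1  -0.27  0.  ] w 0.0233
x hist from -16 [ 0  0  0  0  1 35 11 13 13 19 13 16 10 19  6 19 12 15 14 11  0  0  0  0
  0  0  0  0 18 17 17  8 16 15 10 16 10  0  0  0  0  0  1  0  0  0  0]
bar x [ 8.4 56. ]
```

Call:
send_rows(moves=[[-0.0001,0,0.001,0],[0,0,0,0],[0,0,0,0]])

```text
clock: 27.55
eef_pos: [0.5441, -0.0528, 0.116]
tool_rot: [0.659, 0.752, 0.007, -0.015]
ft_force: [2.1, -0.1, 0.8]
grip_width: 0.0233
```

Call:
send_rows(moves=[[0,0,0.001,0],[0,0,0,0],[0,0,0,0]])

```text
clock: 27.85
eef_pos: [0.5442, -0.0528, 0.115]
tool_rot: [0.659, 0.752, 0.007, -0.015]
ft_force: [1.8, -0.2, 1.7]
grip_width: 0.0236
```

```bash
python3 gap.py
```

```text
t 27.85 p [544.2 -52.8 115. ] phi 97.56 tilt [-0.0128  0.0301] j [-0.11  0.42 -0.05  1.11  0.03  1.33] F [ 1.78 -0.16  1.71] M [-0.04 -0.58 -0.01] w 0.0236
x hist from -16 [ 0  0  0  0  1 30 15 17  9 18 13 18  4 21  7 19 11 16 14 11  0  0  0  0
  0  0  0  0  5 31 16 13 14 14 12 21  5  2  0  0  0  0  0  2  0  0  0]
bar x [ 8.4 56. ]
```

Call:
send_rows(moves=[[-0.0001,0.0002,0.001,0],[0,0,0,0],[0,0,0,0]])

```text
clock: 28.2
eef_pos: [0.5443, -0.0528, 0.1139]
tool_rot: [0.659, 0.752, 0.007, -0.015]
ft_force: [1.7, 0.4, 1.9]
grip_width: 0.0234
```

Call:
send_rows(moves=[[0,0,0.001,0],[0,0,0,0],[0,0,0,0]])

```text
clock: 28.5
eef_pos: [0.5443, -0.0528, 0.113]
tool_rot: [0.659, 0.752, 0.007, -0.015]
ft_force: [3.5, 0.3, 3.1]
grip_width: 0.0234
```

```bash
python3 gap.py
```

```text
t 28.5 p [544.3 -52.8 113. ] phi 97.55 tilt [-0.0129  0.0301] j [-0.11  0.42 -0.06  1.11  0.03  1.33] F [3.49 0.28 3.11] M [ 0.06 -0.8  -0.  ] w 0.0234
x hist from -16 [ 0  0  0  0  2 32 15 13 13 17 13 18  8 19  6 21  9 17 17  9  0  0  0  0
  0  0  0  0  1 26 23 12 13 11 15 17  8  1  1  0  0  0  2  0  0  0  0]
bar x [ 8.4 56.3]
```

Net push is from the fixed board (about +3.5 N along x), so the blade sits a little off centre. Shifting towards +x.

Call:
send_rows(moves=[[0,0.0003,0,0],[0,0,0,0],[0,0,0,0]])

```text
clock: 28.85
eef_pos: [0.5444, -0.0528, 0.113]
tool_rot: [0.659, 0.752, 0.007, -0.015]
ft_force: [2.6, -0.9, 3.1]
grip_width: 0.0234
```

Call:
send_rows(moves=[[0,0.0002,0.001,0],[0,0,0,0],[0,0,0,0]])

```text
clock: 29.15
eef_pos: [0.5444, -0.0528, 0.1119]
tool_rot: [0.659, 0.752, 0.007, -0.015]
ft_force: [1.8, -0.4, 4.3]
grip_width: 0.0236
```

```bash
python3 gap.py
```

```text
t 29.15 p [544.4 -52.8 111.9] phi 97.55 tilt [-0.0137  0.03  ] j [-0.11  0.42 -0.06  1.11  0.03  1.33] F [ 1.82 -0.41  4.26] M [-0.   -0.58 -0.01] w 0.0236
x hist from -16 [ 0  0  0  0  1 31 17 14 14 15 10 19 10 18  9 17 10 15 15 11  0  0  0  0
  0  0  0  0  1 30 21 11 15 16 11 16  8  1  1  0  0  0  2  0  0  0  0]
bar x [ 7.8 56. ]
```

Call:
send_rows(moves=[[0,0.0002,0.001,0],[0,0,0,0],[0,0,0,0]])

```text
clock: 29.5
eef_pos: [0.5445, -0.0528, 0.1113]
tool_rot: [0.659, 0.752, 0.007, -0.015]
ft_force: [1.8, -0.1, 5.3]
grip_width: 0.0233
```

Call:
send_rows(moves=[[0,0,0,0],[0,0,0,0],[0,0,0,0]])

```text
clock: 29.8
eef_pos: [0.5444, -0.0528, 0.1113]
tool_rot: [0.659, 0.752, 0.007, -0.015]
ft_force: [0.6, -0.5, 6.5]
grip_width: 0.0233
```

```bash
python3 gap.py
```

```text
t 29.8 p [544.4 -52.8 111.3] phi 97.54 tilt [-0.0138  0.0299] j [-0.11  0.42 -0.06  1.11  0.03  1.33] F [ 0.63 -0.46  6.54] M [ 0.   -0.29  0.06] w 0.0233
x hist from -16 [ 0  0  0  0  1 32 16 14 14 15 10 20  9 16  9 19 10 16 16  9  0  0  0  0
  0  0  0  0  0 27 23 10 15 14 11 17  8  1  0  0  0  0  1  1  0  0  0]
bar x [ 8.2 56.3]
```

Snug: about 7 N vertical resistance, the push nearly balanced sideways (0.6 N), and the loose board no longer moving. Final look.

```bash
python3 meas.py 18; python3 - <<'E'
from h import *
p,d=cams.camera("top");cv2.imwrite("pics/t18.png",p)
st()
E
```

```text
t 29.85 p [544.4 -52.8 111.3] phi 97.54 tilt [-0.0138  0.0298] j [-0.11  0.42 -0.06  1.11  0.03  1.33] F [1.36 0.03 5.62] M [ 0.01 -0.24 -0.  ] w 0.0235
-120 168 [ -12.9 -110.    75.7] [  15.5 -100.4   89.3]
-100 141 [-13.  -99.   81.8] [ 16.3 -80.7  89.5]
-80 120 [-12.9 -79.5  85.2] [ 15.5 -61.1  89.7]
-60 165 [-36.1 -59.2  75.1] [ 14.8 -40.8  91.5]
-40 85 [-10.  -39.5  86.9] [ 16.  -20.9  89.5]
-20 40 [ -1.9 -19.5  87.5] [15.7 -2.3 92.5]
60 9 [-1.5 75.8 88.6] [15.7 79.4 89.7]
80 28 [ 2.9 80.6 86.2] [18.5 96.7 89.4]
100 8 [ 10.4 100.6  86.2] [ 18.8 108.2  89.8]
post 1 15 [-22.3  89.3  87.7] [ 22.5 106.3  91.4]
post -1 65 [ -23.3 -106.8   84.2] [ 23.8 -85.5  91.4]
t 29.95 p [544.4 -52.8 111.3] phi 97.55 tilt [-0.0138  0.0299] j [-0.11  0.42 -0.06  1.11  0.03  1.33] F [ 1.7  -0.07  6.82] M [-0.03 -0.31 -0.04] w 0.0234
```

View pics/s18.png

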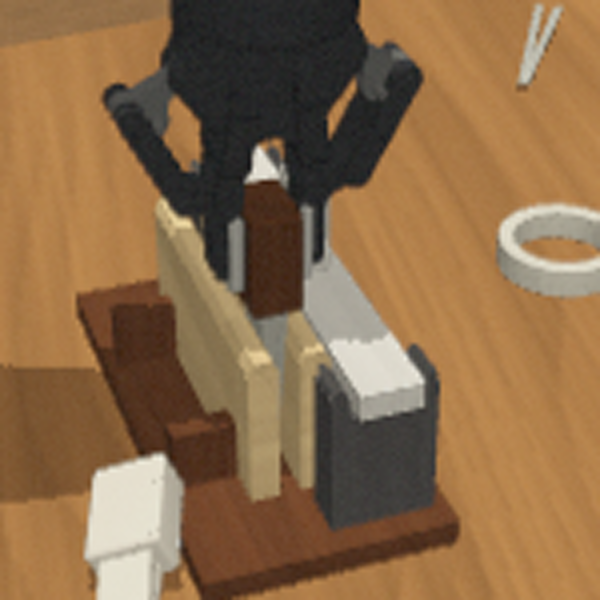

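View pics/t18.png

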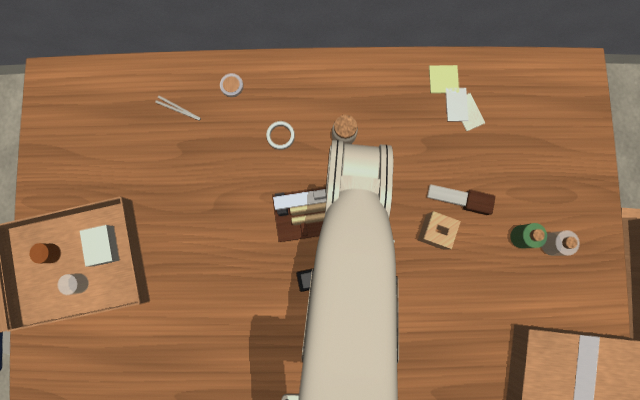

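The bar has shifted about 1.5 mm to the far walls and lies level, so the loose board is backed against it. The blade is upright, snug and held. Jar (345,130) and tape (280,135) are unmoved, and so is the visible edge of the punch. Handing in.

```bash
python3 -c "
from h import *
st(); order.job_done(); st()"
```

```text
t 29.95 p [544.4 -52.8 111.3] phi 97.55 tilt [-0.0138  0.0299] j [-0.11  0.42 -0.06  1.11  0.03  1.33] F [ 1.7  -0.07  6.82] M [-0.03 -0.31 -0.04] w 0.0234
the job is handed in; nothing more can be done
the job is handed in; nothing more can be done
```

I laid the bar in both notches and released it. I then drew the small dark blade from its stand, eased it point down between the boards at press y of about -42 mm, and handed in at about 30 s with it still gripped.

**Last checks**
- **Bar:** level, top at about 89.5 mm. It moved about 1.5 mm to the far walls as the loose board backed onto it, and I saw no further board movement.
- **Blade:** upright within 2°, tip about 31 mm above the table, judged from the tool height. It met about 7 N of vertical resistance with a net sideways push of 1–2 N. I could not measure the force on each board separately.
- **Bystanders:** jar and tape were at their starting pixels in the last picture. The arm hid most of the punch by then, but it was unmoved in the picture before.

**What disagreed**
- The bar started along world y, not world x as the text said, so I went by the images.
- The tool picked up about 1.9° of tilt during the fast first move and kept it. I allowed for it in the later moves.
- Both look-alikes, white and large dark, were found toppled after the move to the stand. I found no cause. They are not listed bystanders and are still on the table.

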